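Portion batter by weight: case on the scale, funnel held over it

TASK

This paper case is short of batter and is to be topped up on the scale. Stand the single case from the worktop upright in the middle of the scale's small raised pan and let go of it; then lift the batter funnel out of its wire stand by its bow handle, carry it over the things standing in between, and finish holding it there upright and still, its nozzle centred over the case and about a centimetre above the case's rim, touching neither case nor scale (a touch would spoil the weighing). The program finishes while the gripper still holds the funnel in the air; do not force the pan down to its stop, and do not knock over or push aside the bottle, spice jar or jug.

Things in the scene. Friction and masses are not known exactly. Their poses are not given: they have to be found in the camera images.
- case: white pleated paper muffin case with some batter, alone on the worktop between stand and scale (those in the tray at far left are not meant). 36 mm high, 68 to 70 mm wide at the rim, 50 mm at the foot, 30 g. Solid to touch: grip it across its full width just below the rim (pads meet it 30 to 36 mm above its foot), at any yaw. Origin: centre of its underside; z up
- case_top (a point): centre of the case's rim plane, on the case's axis 36 mm above its underside
- pan_top (a point): centre of the top face of the scale's flat round steel pan, 76 mm across, 72 mm above the worktop, on a stem over the scale: a fixed white box 110 mm deep (x), 120 mm wide (y), 59 mm high with a round dial in front. Only the pan sinks under load. Axes: x to the scale's back, z up
- scale_pan (a joint): how far the pan is pressed down, in m: 0 empty, about 0.0003 under the case alone, spring of 1 N per mm, stop at 0.010
- funnel: upright steel batter funnel, 0.25 to 0.42 kg, its cone resting in the ring of the wire stand, nozzle tip then 25 mm above the worktop. Nozzle 15 mm across; cone; mouth 121 mm across, 122 mm above the tip; over the mouth a bow handle with a straight black grip bar. Origin: centre of the nozzle tip, the lowest point; z up along the funnel's axis, y along the grip bar
- nozzle_tip (a point): centre of the funnel's nozzle tip, its lowest point (the funnel's origin)
- funnel_grip (a point): middle of the funnel's black grip bar, on the funnel's axis 160 mm above the nozzle tip, right over its centre of mass. The bar is 20 mm wide (funnel's x), 80 mm long (y), 20 mm high, with 28 mm of free space under it; jaws close across it along the funnel's x
- funnel_stand: fixed wire stand of the funnel, 132 mm across at the foot, its ring's top 107 mm above the worktop; the funnel comes out straight upward and is free after a lift of 85 mm. Origin: middle of its foot on the worktop. Stand and scale may have changed sides
- tall_bottle: bystander: slim bottle 37 mm across, 118 mm high, behind the case; origin at the centre of its foot
- spice_jar: bystander: round jar 45 mm across, 106 mm high, behind the case; origin at the centre of its foot
- jug: bystander: clear measuring jug 120 x 169 mm, 135 mm high, at the back; origin at the middle of its foot
Not all that is in view belongs to the job. What is shaped like the case but orange is not meant.

How it is judged:
By the outcome, as a careful person would: the job done as asked, in the order asked, and still so for the second after the job is handed in, while the arm keeps its last pose, push and grip.
It also fails if it takes over 67 s, if anything falls off the work surface, if the arm or the gripper's body presses on something with over 40 N, if the wrist force passes 120 N, or if a joint passes its speed limit or range.

ROBOT

A 6-joint arm with a two-finger parallel gripper is mounted at the origin on a cart in front of the work surface, level with it; the furniture and walls round the work are solid. World frame = base frame: x ahead of the robot, y to its left, z up, the work surface at z = 0. Lengths are in m, angles in rad, forces in N, time in s.
With the tool pointing down it reaches from about 0.35 to 0.925 m from the base axis. Payload 6.4 kg.
Tool frame: the origin (TCP) lies midway between the tips of the shut fingers; the grasp point (between the pads) lies 19 mm behind it; z points along the fingers, y is the direction in which the jaws open and shut (so a half turn about z gives the same grasp; the last joint's range is limited). The gripper opens to 94 mm and grips with 3 to 60 N. Pads are 16 mm wide; open, the fingers measure 119 mm over their backs; the gripper's body (75 mm by 177 mm) begins 78 mm behind the grasp point.
Start: joints at [1.161, 0.245, 1.558, -0, 1.339, -0.174], TCP at [0.152, 0.632, 0.177] pointing down, gripper open.
Joint ranges: [-3.13, 3.13], [-1.02, 2.26], [0.13, 2.54], [-0.95, 4.09], [0.21, 2.88], [-2.74, 2.74]. Speed limits (rad/s): [2.57, 2.57, 3.14, 3.14, 3.14, 3.14].

INTERFACE

Orientations are given as a unit quaternion [w, x, y, z].
In Python, from bench import readout, grab_frame, ticket gives the robot as it stands.
- The arm moves only by the tool carry_out, never from a script. Its arguments are lists of equal length, an entry for each row: "jaw": the gripper's target within -1 to 1 (fully open at 1, half-way at 0, shut at -1); "xyz": the shift along the world's x, y, z in mm, a list of three; "rot": the turn, a rotation vector about the world's x, y, z in degrees, a list of three. In form: {"jaw": [jaw, ...], "xyz": [[tx, ty, tz], ...], "rot": [[rx, ry, rz], ...]}. A call has exactly 10 rows; each row is the pose to reach, as a shift and turn from the pose measured when the call began; what a row does not reach only later rows make up. A row lasts 1/8 s, in which the tool goes at most 62.5 mm and 10.7 degrees, less where a joint would pass 70% of its speed; a pose out of reach is approached as far as the arm can. A call with a gripper value outside its range is refused whole. The fingers move at their own pace and stop on an object; the grip force is fixed at half the most. Time passes only in rows, so rows that repeat a pose let the fingers close, or fill a call up. It gives the time, the measured TCP pose, the force and the opening at its end, in the units of the state.
- readout.get_obs(): the state, without advancing time (a new reading comes with each control period).
- grab_frame(name): name is "side" or "top"; returns a dict with "color" (420x560x3 uint8, blue, green, red), "depth" (420x560 float32, m along the optical axis (not along the pixel's ray), 0 where there is no reading), "camera_matrix" (3x3 intrinsics, pixels), "rvec" (rotation vector, rad) and "tvec" (3), from world to camera coordinates, as OpenCV has them. Camera axes: x right, y down, z forward; pixel columns grow to the right and rows downward; lengths in m; the calibration is good to about 2 mm. A picture is of the moment at which its call begins.
- ticket.job_done(): hands the job in, once; it reports no verdict.
The state is a dict: "clock": time; "joint_pos": joint angles; "dq": joint speeds; "tau": joint torques, N m; "ee_pos": TCP position; "eef_rot": TCP orientation; "ft_force": force on the tool from outside, world axes, zero at the start; "ft_torque": the same for the moment, N m; "opening": finger opening in m.
Only numpy, scipy, OpenCV 4.12 (cv2) and the standard library are available. Lean on these libraries where they do the work, as an engineer would, in place of code of your own. Each camera call takes 0.05 s, during which the arm holds its last target.

## Working session

There is one attempt and no reset: what is moved stays moved. The work goes in short steps, Python scripts to look and compute and a tool call to move; the robot and the scene stay as the last step left them, time stands still between calls to the robot, and variables do not carry over. Pictures are saved under pics/ and viewed, and the job is handed in when it is done.

Besides the shell and the picture viewer there is one more tool, called after "Emit:" as name(argument=value, ...) on one line, values as JSON. carry_out: Moves the arm, as the interface text tells. Its arguments: {"type":"object","properties":{"jaw":{"type":"array","items":{"type":"number"}},"xyz":{"type":"array","items":{"type":"array","items":{"type":"number"}}},"rot":{"type":"array","items":{"type":"array","items":{"type":"number"}}}},"required":["jaw","xyz","rot"]}

```bash
mkdir -p pics
cat > h.py <<'E'
import numpy as np, cv2
from bench import readout, grab_frame, ticket
def grab(n):
    f=grab_frame(n); np.savez('%s.npz'%n,**f); return f
def load(n): return dict(np.load('%s.npz'%n))
def cloud(f):
    K=f['camera_matrix'];d=f['depth'];v,u=np.mgrid[:d.shape[0],:d.shape[1]]
    P=np.stack([(u-K[0,2])/K[0,0]*d,(v-K[1,2])/K[1,1]*d,d],-1)
    R=cv2.Rodrigues(f['rvec'])[0]
    W=(P-f['tvec'].reshape(3))@R; W[d<=0]=np.nan
    return W
E
python3 - <<'E'
from h import *
for n in('side','top'):
    f=grab(n); cv2.imwrite('pics/%s0.png'%n,f['color'])
    R=cv2.Rodrigues(f['rvec'])[0]; print(n,-R.T@f['tvec'].reshape(3),f['camera_matrix'][0,0])
o=readout.get_obs(); print(o)
E
```

```text
side [0.47374227 0.73831668 1.08712154] 463.8875017906746
top [0.45738542 0.05302153 0.97171864] 411.0564242737317
{'clock': 0.1, 'joint_pos': array([ 1.16094442e+00,  2.45724395e-01,  1.55886781e+00, -3.39368745e-05,
        1.33867384e+00, -1.74120308e-01]), 'dq': array([ 0.00012714,  0.00101089, -0.00493815,  0.00120304,  0.00022013,
        0.00066146]), 'tau': array([ 1.15919920e-03, -4.16904294e+01, -3.15533173e+01,  6.87630451e-02,
        3.09431786e-02, -5.38020709e-05]), 'ee_pos': array([0.15159539, 0.631485  , 0.17578133]), 'eef_rot': array([-2.25036148e-04,  1.17589154e-01,  9.93061977e-01, -8.06035986e-04]), 'ft_force': array([ 0.76631217, -0.59168096,  0.61253929]), 'ft_torque': array([ 0.002451  ,  0.00315553, -0.03851296]), 'opening': 0.09381610349748605}
```

View pics/side0.png

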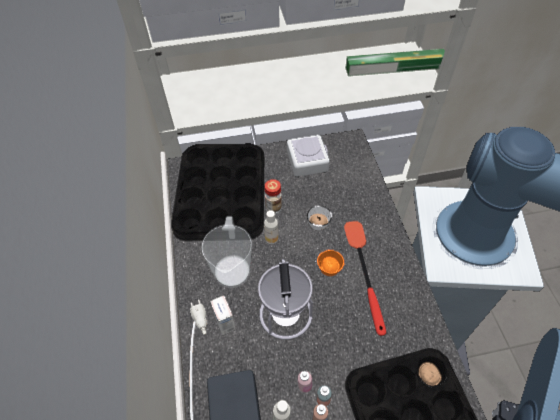

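View pics/top0.png

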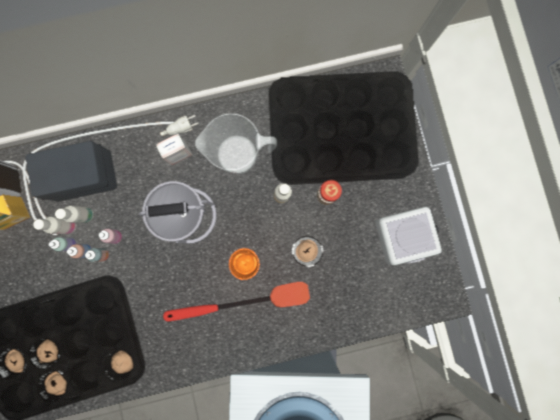

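The top view shows the case at about (307,251), the scale at (411,236), the funnel at (172,211) with its bar running about (148,211)-(188,208), the bottle at (283,193), the jar at (331,191) and the jug at (235,145). I'll measure these next.

Run:
```python
from h import *
f=load('top');W=cloud(f);c=f['color']
for nm,(u0,u1,v0,v1) in dict(case=(285,330,230,275),scale=(375,450,200,270),fun=(135,222,175,248)).items():
    cv2.imwrite('pics/t_%s.png'%nm,cv2.resize(c[v0:v1,u0:u1],None,fx=8 if nm!='fun' else 7,fy=8 if nm!='fun' else 7,interpolation=cv2.INTER_CUBIC))
def info(W,nm,ctr,r,zlo,zhi):
    m=(np.hypot(W[...,0]-ctr[0],W[...,1]-ctr[1])<r)&(W[...,2]>zlo)&(W[...,2]<zhi)
    P=W[m]
    if len(P)<5: print(nm,len(P));return
    (a,b),s,ang=cv2.minAreaRect(P[:,:2].astype(np.float32)); e,er=cv2.minEnclosingCircle(P[:,:2].astype(np.float32))
    print(nm,len(P),'rect',np.round((a,b),4),np.round(s,4),round(ang,1),'circ',np.round(e,4),round(er,4),'z',np.round(np.percentile(P[:,2],[2,50,98]),4))
for cam in('top','side'):
    W=cloud(load(cam)); print(cam)
    T=cloud(load('top'))
    g=lambda u,v:np.nanmedian(T[v-2:v+3,u-2:u+3].reshape(-1,3),0)
    pc=g(307,251);ps=g(411,236);pf=g(168,210)
    print(pc,ps,pf)
    info(W,'case rim',pc,.05,.030,.05)
    info(W,'case',pc,.05,.008,.05)
    info(W,'pan',ps,.065,.066,.09)
    info(W,'box',ps,.1,.052,.0645)
    info(W,'bar',pf,.06,.17,.21)
    info(W,'mouth',pf,.09,.142,.155)
    info(W,'bottle',g(284,191),.03,.09,.14)
    info(W,'jar',g(331,191),.04,.08,.14)
    info(W,'jug',[.6,.13],.12,.11,.17)
```

```text
top
[ 0.43558694 -0.00967182  0.02361871] [ 0.47443692 -0.23305254  0.07167573] [0.51060592 0.26591745 0.19575202]
case rim 128 rect [ 0.4364 -0.0102] [0.0693 0.0666] 35.4 circ [ 0.4365 -0.0107] 0.035 z [0.0305 0.0338 0.0372]
case 710 rect [ 0.4364 -0.0102] [0.0693 0.0666] 35.4 circ [ 0.4365 -0.0107] 0.035 z [0.0096 0.0205 0.0358]
pan 938 rect [ 0.4769 -0.2378] [0.0741 0.0744] 0.9 circ [ 0.4761 -0.2384] 0.0383 z [0.0684 0.0717 0.0748]
box 1505 rect [ 0.4735 -0.2381] [0.1118 0.117 ] 15.3 circ [ 0.4766 -0.2382] 0.0746 z [0.0525 0.0571 0.0616]
bar 524 rect [0.5128 0.2683] [0.0209 0.1126] 8.3 circ [0.5123 0.2682] 0.0564 z [0.1768 0.1943 0.1975]
mouth 413 rect [0.5124 0.2698] [0.1199 0.1197] 71.1 circ [0.5125 0.2681] 0.0625 z [0.1429 0.1468 0.1498]
bottle 100 rect [0.5658 0.0468] [0.0211 0.0211] 1.1 circ [0.5662 0.0466] 0.0112 z [0.0935 0.1165 0.1206]
jar 368 rect [ 0.5666 -0.0536] [0.0434 0.0436] 25.4 circ [ 0.5669 -0.0535] 0.0228 z [0.0898 0.1059 0.1093]
jug 908 rect [0.6218 0.1549] [0.1845 0.2025] 15.0 circ [0.6039 0.1435] 0.1144 z [0.1112 0.128  0.1495]
side
[ 0.43558694 -0.00967182  
[... 337 characters left out ...]
.0749 0.0754] 63.7 circ [ 0.4748 -0.2354] 0.0402 z [0.0679 0.072  0.0764]
box 598 rect [ 0.4737 -0.2344] [0.1109 0.121 ] 16.2 circ [ 0.4777 -0.2352] 0.0758 z [0.0523 0.057  0.0623]
bar 367 rect [0.5128 0.2728] [0.0206 0.1066] 7.4 circ [0.5108 0.2726] 0.0534 z [0.1792 0.1944 0.1981]
mouth 335 rect [0.5127 0.272 ] [0.1205 0.1202] 67.0 circ [0.511  0.2728] 0.063 z [0.1423 0.1462 0.1514]
bottle 94 rect [0.5643 0.0515] [0.0215 0.0214] 41.3 circ [0.5641 0.0515] 0.0122 z [0.0915 0.1137 0.1203]
jar 241 rect [ 0.5668 -0.0486] [0.044  0.0437] 76.2 circ [ 0.5679 -0.049 ] 0.0243 z [0.0831 0.1049 0.1104]
jug 778 rect [0.6288 0.151 ] [0.1767 0.2018] 8.3 circ [0.6058 0.1435] 0.1126 z [0.1107 0.1254 0.1468]
```

Run:
```python
import cv2,numpy as np
a=[cv2.resize(cv2.imread('pics/t_%s.png'%n),(390,390)) for n in('case','scale')]
cv2.imwrite('pics/cs.png',np.hstack(a))
```

```text
(no output)
```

View pics/cs.png

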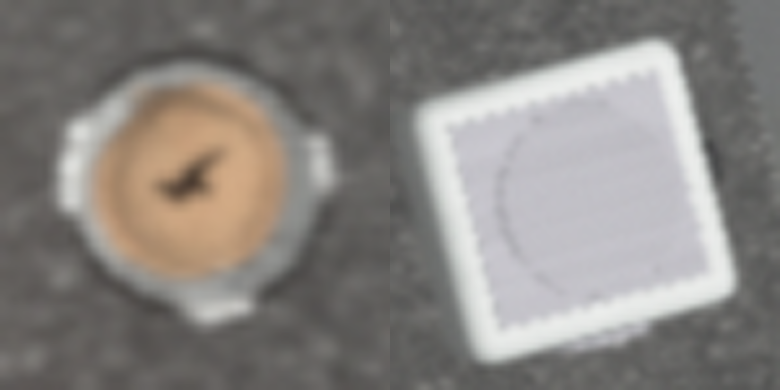

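View pics/t_fun.png

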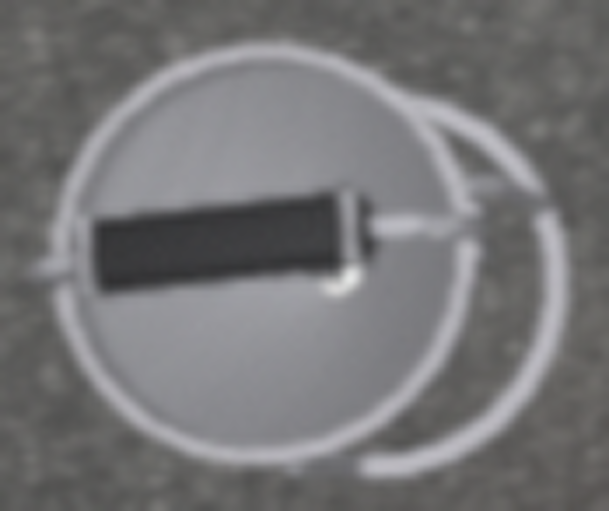

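Averaging both cameras gives the case at about (0.436,-0.009), the pan at (0.476,-0.237) and the funnel at (0.5125,0.2705), with funnel x about +7.8° from world x. Next I'll check the furniture near the scale for clearance.

Run:
```python
from h import *
for n in('top','side'):
    P=cloud(load(n)).reshape(-1,3); P=P[~np.isnan(P[:,0])]
    print(n)
    for y0 in np.arange(-.26,-.46,-.02):
        for x0,x1 in((.15,.3),(.3,.42),(.42,.54),(.54,.7)):
            m=(P[:,1]<y0)&(P[:,1]>y0-.02)&(P[:,0]>x0)&(P[:,0]<x1)&(P[:,2]>-.05)
            if m.sum()>3: print(round(y0,2),x0,np.round(np.percentile(P[m,2],[1,10,50,90,99]),3))
```

```text
top
-0.26 0.15 [-0.007 -0.004 -0.001  0.002  0.003]
-0.26 0.3 [-0.004 -0.002 -0.     0.002  0.004]
-0.26 0.42 [0.047 0.054 0.059 0.073 0.075]
-0.26 0.54 [-0.004 -0.002 -0.     0.002  0.047]
-0.28 0.15 [-0.007 -0.003 -0.001  0.001  0.003]
-0.28 0.3 [-0.004 -0.003 -0.     0.002  0.003]
-0.28 0.42 [-0.002  0.051  0.056  0.06   0.062]
-0.28 0.54 [-0.004 -0.002 -0.     0.002  0.004]
-0.3 0.15 [-0.007 -0.004 -0.001  0.002  0.003]
-0.3 0.3 [-0.004 -0.003 -0.     0.002  0.003]
-0.3 0.42 [-0.004 -0.002  0.001  0.052  0.056]
-0.3 0.54 [-0.003 -0.     0.358  0.385  0.429]
-0.32 0.15 [-0.007 -0.005 -0.001  0.001  0.004]
-0.32 0.3 [-0.004 -0.003 -0.     0.002  0.003]
-0.32 0.42 [-0.004 -0.003 -0.     0.002  0.004]
-0.32 0.54 [-0.03   0.073  0.377  0.403  0.426]
-0.34 0.15 [-0.008 -0.005 -0.001  0.001  0.002]
-0.34 0.3 [-0.005 -0.003 -0.     0.002  0.003]
-0.34 0.42 [-0.003 -0.001  0.103  0.37   0.38 ]
-0.34 0.54 [-0.047 -0.011  0.105  0.385  0.395]
-0.36 0.15 [-0.01  -0.006 -0.002  0.     0.001]
-0.36 0.3 [-0.004 -0.003 -0.     0.002  0.004]
-0.36 0.42 [-0.048 -0.028  0.088  0.106  0.358]
-0.36 0
[... 1864 characters left out ...]
 0.015  0.104  0.419  0.453]
-0.38 0.3 [-0.024  0.002  0.356  0.386  0.439]
-0.38 0.42 [-0.027  0.005  0.389  0.435  0.446]
-0.38 0.54 [0.011 0.016 0.104 0.386 0.437]
-0.4 0.15 [0.072 0.084 0.361 0.383 0.388]
-0.4 0.3 [-0.029  0.012  0.382  0.424  0.437]
-0.4 0.42 [0.012 0.015 0.103 0.108 0.417]
-0.4 0.54 [0.015 0.102 0.105 0.385 0.426]
-0.42 0.15 [-0.041  0.     0.357  0.399  0.422]
-0.42 0.3 [-0.038 -0.011  0.105  0.417  0.428]
-0.42 0.42 [0.012 0.016 0.105 0.107 0.109]
-0.42 0.54 [0.1   0.103 0.105 0.384 0.419]
-0.44 0.15 [-0.047 -0.025  0.105  0.396  0.418]
-0.44 0.3 [-0.043  0.012  0.103  0.106  0.109]
-0.44 0.42 [0.1   0.102 0.105 0.107 0.11 ]
-0.44 0.54 [0.1   0.102 0.105 0.108 0.4  ]
```

Emit:
carry_out(jaw=[1, 1, 1, 1, 1, 1, 1, 1, 1, 1], xyz=[[15, -30, 10], [40, -85, 20], [65, -140, 30], [90, -195, 30], [115, -250, 30], [140, -305, 30], [165, -360, 30], [190, -415, 30], [210, -465, 30], [225, -500, 30]], rot=[[0, 0, -5], [0, 0, -12], [0, 0, -20], [0, 0, -28], [0, 0, -36], [0, 0, -44], [0, 0, -52], [0, 0, -60], [0, 0, -66], [0, 0, -68.7]])

```text
clock: 1.35
ee_pos: [0.3769, 0.1294, 0.2056]
eef_rot: [-0.001, 0.659, 0.752, -0.001]
ft_force: [-0.1, 0.5, 0.3]
opening: 0.0937
```

Emit:
carry_out(jaw=[1, 1, 1, 1, 1, 1, 1, 1, 1, 1], xyz=[[8, -20, 0], [20, -50, -10], [34, -80, -30], [45, -105, -50], [53, -125, -70], [58, -136, -85], [59, -138.4, -100], [59, -138.4, -105], [59, -138.4, -105], [59, -138.4, -105]], rot=[[0, 0, 0], [0, 0, 0], [0, 0, 0], [0, 0, 0], [0, 0, 0], [0, 0, 0], [0, 0, 0], [0, 0, 0], [0, 0, 0], [0, 0, 0]])

```text
clock: 2.6
ee_pos: [0.4363, -0.0087, 0.1012]
eef_rot: [-0.0, 0.659, 0.753, -0.0]
ft_force: [-0.1, -0.4, -0.6]
opening: 0.0939
```

Run:
```python
from h import *
from scipy.spatial.transform import Rotation as Ro
o=readout.get_obs();print(o['ee_pos'],o['ft_force'],o['joint_pos']);w=o['eef_rot'];R=Ro.from_quat([w[1],w[2],w[3],w[0]]).as_matrix();print(R, np.degrees(np.arctan2(R[1,1],R[0,1])))
a=[]
for n,(u0,u1,v0,v1) in dict(side=(260,380,150,280),top=(250,370,190,320)).items():
    f=grab(n); a.append(cv2.resize(f['color'][v0:v1,u0:u1],(390,422),interpolation=cv2.INTER_CUBIC))
cv2.imwrite('pics/a1.png',np.hstack(a))
```

```text
[ 0.43631141 -0.00866539  0.1012364 ] [-0.05274735 -0.43830957 -0.57039372] [-2.80504123e-01 -1.92310847e-01  2.14933716e+00 -4.83238433e-04
  1.18479122e+00 -4.13305981e-01]
[[-1.32592281e-01  9.91170607e-01 -3.39990094e-04]
 [ 9.91170613e-01  1.32592156e-01 -3.67939627e-04]
 [-3.19610923e-04 -3.85774145e-04 -9.99999875e-01]] 7.619409443837735
```

View pics/a1.png

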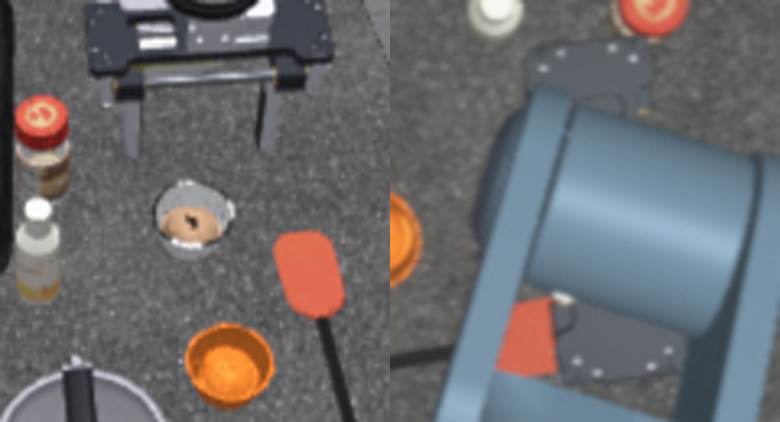

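Run:
```python
from h import *
a=[cv2.resize(load(n)['color'],(400,300)) for n in('side','top')]
cv2.imwrite('pics/a2.png',np.hstack(a))
W=cloud(load('top'));
for x0 in np.arange(.2,.6,.05):
  for z0,z1 in((.1,.2),(.2,.3),(.3,.4),(.4,.5),(.5,.6),(.6,.8)):
    m=(abs(W[...,0]-x0-.025)<.025)&(W[...,2]>z0)&(W[...,2]<z1)&(W[...,1]>-.25)&(W[...,1]<.15)
    if m.sum()>15: print(round(x0,2),z0,np.round(np.percentile(W[m][:,1],[1,99]),3))
```

```text
0.25 0.4 [-0.015  0.089]
0.25 0.5 [-0.008  0.088]
0.3 0.2 [-0.015  0.012]
0.3 0.4 [-0.038  0.077]
0.3 0.5 [-0.005  0.072]
0.35 0.2 [-0.05   0.016]
0.35 0.3 [-0.037  0.044]
0.35 0.4 [-0.051  0.07 ]
0.4 0.4 [-0.069  0.057]
0.45 0.2 [-0.034  0.032]
0.45 0.4 [-0.07   0.052]
0.5 0.1 [-0.064 -0.041]
0.5 0.2 [-0.033  0.035]
0.55 0.1 [-0.074  0.059]
```

View pics/a2.png

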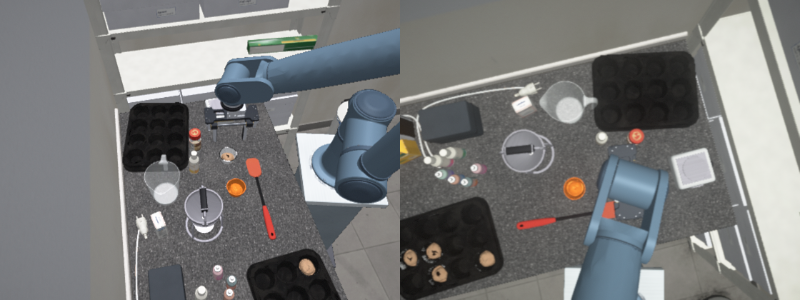

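Run:
```python
from h import *
from scipy.spatial import cKDTree
A=np.vstack([cloud(load(n)).reshape(-1,3) for n in('top','side')]);A=A[~np.isnan(A[:,0])]
arm=(A[:,2]>.13)&(A[:,0]>.15)&(A[:,0]<.56)&(A[:,1]>-.13)&(A[:,1]<.08)&(np.hypot(A[:,0]-.566,A[:,1]+.05)>.04)
B=A[arm]
sh=A[(A[:,1]<-.27)&(A[:,2]>.05)&(A[:,2]<.9)&(A[:,0]>.0)]
n=np.array([np.sin(np.radians(15)),-np.cos(np.radians(15))])
pan=np.array([.4757,-.237])
s=(sh[:,:2]-pan)@n
for z in np.arange(.05,.9,.05):
    m=(sh[:,2]>z)&(sh[:,2]<z+.05)
    if m.sum()>5: print('shelf z',round(z,2),m.sum(),np.round(np.percentile(s[m],[0,.5,2,10]),3))
a=np.radians(-22.6);R=np.array([[np.cos(a),-np.sin(a)],[np.sin(a),np.cos(a)]])
C=B.copy();C[:,:2]=(B[:,:2]-[.4363,-.0087])@R.T+pan
t=(C[:,:2]-pan)@n
for z in np.arange(.1,.6,.05):
    m=(C[:,2]>z)&(C[:,2]<z+.05)
    if m.sum()>5: print('arm z',round(z,2),m.sum(),np.round(np.percentile(t[m],[90,99,100]),3))
T=cKDTree(sh)
for dz in(0,.05,.1,.17):
    d,i=T.query(C+[0,0,dz]);k=d.argmin();print(dz,d.min(),C[k],sh[i[k]])
```

```text
shelf z 0.05 5009 [0.021 0.029 0.038 0.119]
shelf z 0.1 41179 [0.115 0.123 0.126 0.142]
shelf z 0.15 1075 [0.116 0.121 0.158 0.223]
shelf z 0.2 244 [0.111 0.112 0.113 0.115]
shelf z 0.25 282 [0.109 0.11  0.113 0.115]
shelf z 0.3 320 [0.11  0.111 0.112 0.113]
shelf z 0.35 13104 [0.108 0.113 0.117 0.121]
shelf z 0.4 6353 [0.11  0.117 0.134 0.137]
shelf z 0.45 1939 [0.131 0.132 0.133 0.135]
arm z 0.1 40 [0.02  0.023 0.024]
arm z 0.15 155 [0.021 0.026 0.026]
arm z 0.2 409 [0.034 0.055 0.061]
arm z 0.25 2805 [0.049 0.066 0.072]
arm z 0.3 393 [-0.004  0.012  0.019]
arm z 0.35 329 [-0.012 -0.003  0.002]
arm z 0.4 7225 [0.033 0.057 0.067]
arm z 0.45 8970 [-0.005  0.034  0.045]
arm z 0.5 6310 [-0.088 -0.077 -0.072]
arm z 0.55 921 [-0.155 -0.141 -0.135]
0 0.05780292280310969 [ 0.47533366 -0.30672123  0.41226862] [ 0.49300883 -0.35554309  0.38686797]
0.05 0.059872986855802245 [ 0.55229751 -0.28977163  0.26988063] [ 0.57089775 -0.33612327  0.35290079]
0.1 0.04525707638411081 [ 0.54792435 -0.29192821  0.26822142] [ 0.56496358 -0.33362218  0.3726351 ]
0.17 0.06394806027111431 [ 0.55019983 -0.29113441  0.26709877] [ 0.57479626 -0.35013097  0.43515557]
```

Emit:
carry_out(jaw=[1, 1, 1, 1, 1, 1, 0.0, -0.5, -1, -1], xyz=[[0, 0, -20], [0, 0, -45], [0, 0, -65], [0, 0, -80], [0, 0, -87], [0, 0, -87], [0, 0, -87], [0, 0, -87], [0, 0, -87], [0, 0, -87]], rot=[[0, 0, 0], [0, 0, 0], [0, 0, 0], [0, 0, 0], [0, 0, 0], [0, 0, 0], [0, 0, 0], [0, 0, 0], [0, 0, 0], [0, 0, 0]])

```text
clock: 3.95
ee_pos: [0.4365, -0.0088, 0.0144]
eef_rot: [0.0, 0.659, 0.752, -0.0]
ft_force: [-0.3, 0.7, 0.7]
opening: 0.0574
```

Run:
```python
from h import *
o=readout.get_obs();print(o['ee_pos'],o['ft_force'],o['opening'])
a=[]
for n,(u0,u1,v0,v1) in dict(side=(260,380,150,280)).items():
    f=grab(n); a.append(cv2.resize(f['color'][v0:v1,u0:u1],None,fx=4.5,fy=4.5,interpolation=cv2.INTER_CUBIC))
cv2.imwrite('pics/a3.png',np.hstack(a))
```

```text
[ 0.43646325 -0.00883215  0.01440003] [-0.25139236  0.74078095  0.69632336] 0.057351713581132835
```

View pics/a3.png

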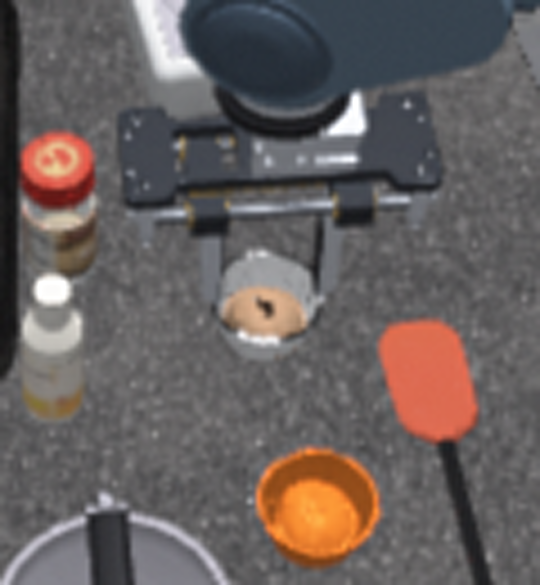

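Run:
```python
from h import *
f=grab('side')
def pr(p): 
    q=cv2.projectPoints(np.array(p,float).reshape(-1,3),f['rvec'],f['tvec'],f['camera_matrix'],None)[0].reshape(-1,2); return q
im=cv2.resize(f['color'][170:240,290:350],None,fx=8,fy=8,interpolation=cv2.INTER_CUBIC)
th=np.linspace(0,2*np.pi,60)
for c,z,col,r in(([.4365,-.0088],.036,(0,255,0),.0345),([.4365,-.0088],0,(255,0,0),.025)):
    for q in pr([[c[0]+r*np.cos(t),c[1]+r*np.sin(t),z] for t in th]):
        cv2.circle(im,tuple(int(v) for v in ((q-[290,170])*8+4)),1,col,-1)
d=np.array([.991,.1326,0])
for s in(-1,1):
  for z in(.014,.033):
    q=pr([np.array([.4365,-.0088,z])+s*d*.0287])[0]; cv2.circle(im,tuple(int(v) for v in ((q-[290,170])*8+4)),3,(0,0,255),-1)
cv2.imwrite('pics/a4.png',im)
print(readout.get_obs()['opening'])
```

```text
0.0493659404371154
```

View pics/a4.png

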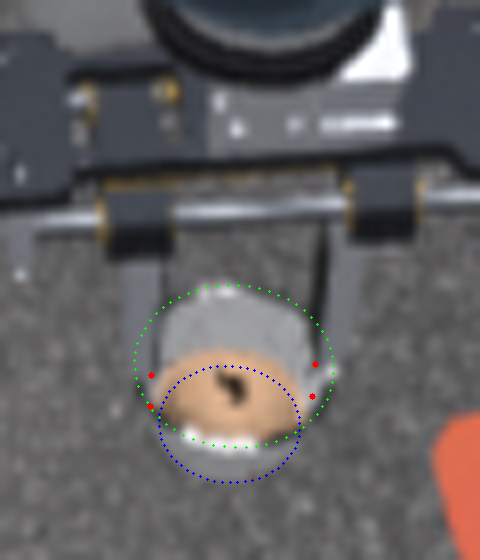

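Run:
```python
from h import *
f=grab('side');print(readout.get_obs()['opening'],readout.get_obs()['ft_force'])
a=cv2.resize(f['color'][170:240,290:350],None,fx=8,fy=8,interpolation=cv2.INTER_CUBIC)
cv2.imwrite('pics/a5.png',a)
print(readout.get_obs()['opening'])
W=cloud(f)
m=(np.hypot(W[...,0]-.4365,W[...,1]+.0088)<.07)&(W[...,2]>.028)&(W[...,2]<.05)
P=W[m];print(len(P));print(np.round(P[np.argsort(P[:,0])][::4],3))
```

```text
0.045463313394041395 [-0.32244503  0.59303655  0.95905204]
0.045463313394041395
97
[[ 0.402 -0.004  0.032]
 [ 0.405 -0.013  0.028]
 [ 0.405  0.003  0.037]
 [ 0.409  0.001  0.047]
 [ 0.41   0.008  0.03 ]
 [ 0.413 -0.026  0.028]
 [ 0.416 -0.039  0.03 ]
 [ 0.419 -0.038  0.031]
 [ 0.422 -0.039  0.034]
 [ 0.427  0.022  0.033]
 [ 0.43   0.022  0.033]
 [ 0.432  0.024  0.031]
 [ 0.435  0.026  0.034]
 [ 0.438  0.025  0.037]
 [ 0.441  0.022  0.033]
 [ 0.443  0.023  0.034]
 [ 0.448 -0.035  0.033]
 [ 0.45  -0.035  0.028]
 [ 0.452  0.019  0.032]
 [ 0.454  0.02   0.029]
 [ 0.459 -0.03   0.03 ]
 [ 0.46   0.016  0.036]
 [ 0.463  0.007  0.028]
 [ 0.466  0.003  0.032]
 [ 0.469  0.     0.037]]
```

View pics/a5.png

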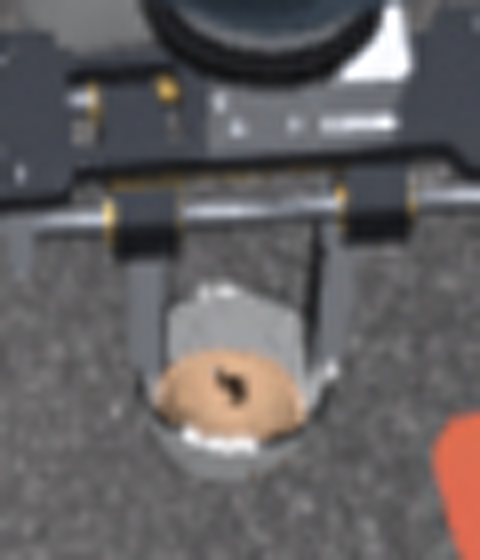

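Run:
```python
from h import *
for i in range(3):
    f=grab('side');o=readout.get_obs();print(o['clock'],o['opening'],o['ft_force'])
a=cv2.resize(f['color'][170:240,290:350],None,fx=8,fy=8,interpolation=cv2.INTER_CUBIC)
cv2.imwrite('pics/a6.png',a)
```

```text
4.15 0.04160549798552743 [ 0.41847081  0.77666265 -1.2975589 ]
4.2 0.03771423495130866 [-0.43036534  0.3041807  -0.86445544]
4.25 0.03335880380557283 [-0.82737912  0.22707844 -0.17098289]
```

View pics/a6.png

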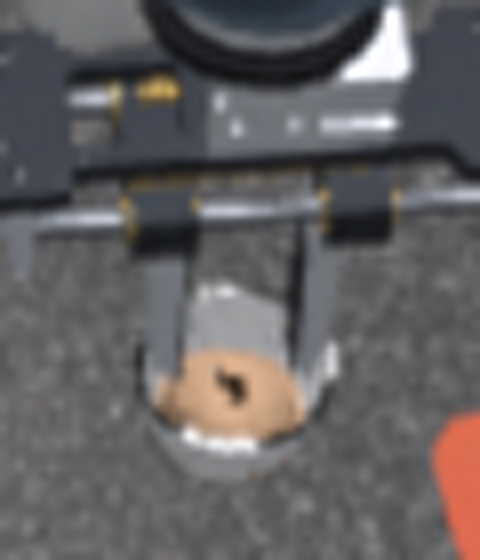

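Run:
```python
from h import *
f=load('side');W=cloud(f)
print('z map (mm), cols 302..334 step2; rows 200..234')
for v in range(196,232,2): print(v,' '.join('%4d'%(1000*W[v,u,2]) if W[v,u,2]==W[v,u,2] else ' nan' for u in range(304,336,2)),'|',' '.join('%4d'%(1000*W[v,u,1]) if W[v,u,1]==W[v,u,1] else ' nan' for u in range(304,336,2)))
```

```text
z map (mm), cols 302..334 step2; rows 200..234
196  159  164  162  162  165  168  158  156  159  155  156  158  156  158  166  162 |   21   25   23   23   25   27   19   17   19   16   16   17   16   17   23   20
198  156  162  162  163  161  163  155  153  153   -1   -2    3  120  152  155  155 |   25   29   29   30   28   29   23   21   21  -98  -99  -95   -4   19   20   20
200    2  156  158  152  153  151    0   -1    2    0    0    0  114  146  149  145 |  -85   31   32   28   28   27  -88  -89  -87  -89  -89  -90   -3   21   22   19
202    0  149  145  144  146   -3   -2    0    0    3   -1   86  108  108   -2    1 |  -79   32   29   28   29  -83  -83  -81  -82  -79  -83  -17   -1    0  -85  -82
204   -2   -2   93  106  104   -1    0    1    5    0    2   80   96   99    0   -1 |  -74  -74   -3    6    5  -74  -73  -73  -70  -75  -73  -14   -3   -1  -76  -77
206    0    0   81   95   95    0   32   38   36    1    0   77   91   91    7    7 |  -64  -65   -5    4    4  -66  -42  -38  -40  -66  -67  -10    0    0  -63  -63
208   -1   -1   74   86   91   29   29   29   29   29   3
[... 1234 characters left out ...]
6    2    0   -2   11  -12  -11  -14
224    1   -5    0   23   35   15   11   17   17   14   15   31   15   -1    0    0 |    0   -5   -2   13   21    7    4    8    8    5    6   16    5   -6   -5   -6
226    0   -2    2    0   20   25   37   33   30   29   20   13    3    0    1    1 |    5    3    6    4   18   21   29   26   23   22   16   11    4    0    2    1
228   -2    0    0    0    4   11   14   19   18   11    4    0    0    1   -1    0 |   10   12   10   11   13   18   19   23   21   17   12    9    8    9    7    7
230    0    0    1   -2    4    0   -1    1   -1   -3    5    1    3    0   -1    0 |   18   18   18   16   20   17   15   17   15   13   19   16   17   14   13   14
```

Emit:
carry_out(jaw=[-0.3, -0.3, 0, 0.5, 1, 1, 1, 1, 1, 1], xyz=[[0, 0, 10], [0, 0, 30], [0, 0, 50], [0, 0, 60], [0, 0, 60], [0, 0, 60], [0, 0, 60], [0, 0, 60], [0, 0, 60], [0, 0, 60]], rot=[[0, 0, 0], [0, 0, 0], [0, 0, 0], [0, 0, 0], [0, 0, 0], [0, 0, 0], [0, 0, 0], [0, 0, 0], [0, 0, 0], [0, 0, 0]])

```text
clock: 5.5
ee_pos: [0.4363, -0.0088, 0.0741]
eef_rot: [-0.0, 0.659, 0.752, -0.0]
ft_force: [0.1, 0.2, 0.3]
opening: 0.0938
```

Run:
```python
from h import *
f=grab('side');o=readout.get_obs();print(o['clock'],o['opening'],o['ee_pos'])
print(cv2.projectPoints(np.array([[.4365,-.0088,.074],[.4365,-.0088,.0],[.483,-.0025,.074],[.39,-.015,.074]]),f['rvec'],f['tvec'],f['camera_matrix'],None)[0].round(1).tolist())
a=cv2.resize(f['color'][160:235,275:365],None,fx=8,fy=8,interpolation=cv2.INTER_CUBIC)
cv2.imwrite('pics/a7.png',a)
W=cloud(f)
for v in range(180,206,1): print(v,'|'.join('%4d,%4d,%4d'%tuple(1000*W[v,u]) if W[v,u,2]==W[v,u,2] else ' nan' for u in [297,298,299,300,301,302,303,304]))
P=W[(abs(W[...,0]-.4365)<.06)&(abs(W[...,1]+.0088)<.06)&(W[...,2]>.0)&(W[...,2]<.045)];m=P[:,2]>.03
print(cv2.minEnclosingCircle(P[m][:,:2].astype(np.float32)))
```

```text
5.55 0.09407383672121566 [ 0.43629279 -0.00879739  0.07416377]
[[[319.5, 207.1]], [[318.2, 222.5]], [[302.2, 208.2]], [[336.7, 205.9]]]
180  497,  36, 238| 494,  33, 236| 492,  24, 225| 490,  24, 225| 487,  23, 224| 485,  21, 222| 483,  22, 223| 482,-162,   0
181  497,  32, 231| 494,  25, 223| 492,  29, 227| 490,  28, 226| 487,  27, 224| 485,  24, 222| 482,  27, 225| 480,  19, 216
182  497,  27, 220| 494,  28, 222| 492,  28, 222| 490,  30, 224| 487,  31, 225| 485,  31, 227| 482,  28, 223| 480,  23, 216
183  497,  33, 224| 494,  31, 221| 492,  33, 225| 489,  29, 220| 487,  32, 223| 485,  32, 224| 482,  31, 223| 480,  25, 216
184  497,  32, 219| 494,  33, 220| 492,  32, 219| 489,  35, 223| 487,  31, 219| 485,  31, 219| 482,  32, 220| 480,  28, 215
185  497,  32, 216| 494,  36, 221| 492,  33, 216| 489,  29, 212| 487,  33, 217| 484,  31, 215| 482,  33, 217| 481,-143,   0
186  496,  34, 214| 494,  32, 212| 492,  32, 212| 489,  35, 216| 487,  31, 211| 484,  31, 210| 482,  30, 210| 481,-141,  -2
187  496,  34, 210| 494,  29, 204| 492,  33, 209| 489,  32, 209| 487,  32, 208| 484,  31, 208| 4
[... 1626 characters left out ...]
479, -87,   0
201  500, -84,  -3| 494,   9, 121| 491,  10, 122| 489,   7, 119| 486,   7, 118| 484,   5, 117| 482, -78,   5| 479, -84,  -1
202  499, -78,   0| 494,   7, 114| 491,   9, 116| 489,   8, 116| 486,   9, 118| 483,   7, 115| 482, -77,   1| 479, -81,  -2
203  499, -74,   0| 494,  11, 115| 491,   7, 110| 489,   8, 112| 486,   9, 112| 483,   6, 109| 482, -75,   0| 479, -75,   0
204  499, -71,   0| 496, -72,  -1| 493, -73,  -3| 489,   9, 108| 486,   7, 106| 483,   6, 105| 482, -73,  -1| 479, -71,   0
205  499, -66,   1| 496, -64,   4| 493, -65,   3| 490, -68,   0| 487, -65,   2| 484, -66,   2| 481, -67,   0| 478, -67,   1
((0.4362332820892334, -0.007899440824985504), 0.03536934033036232)
```

View pics/a7.png

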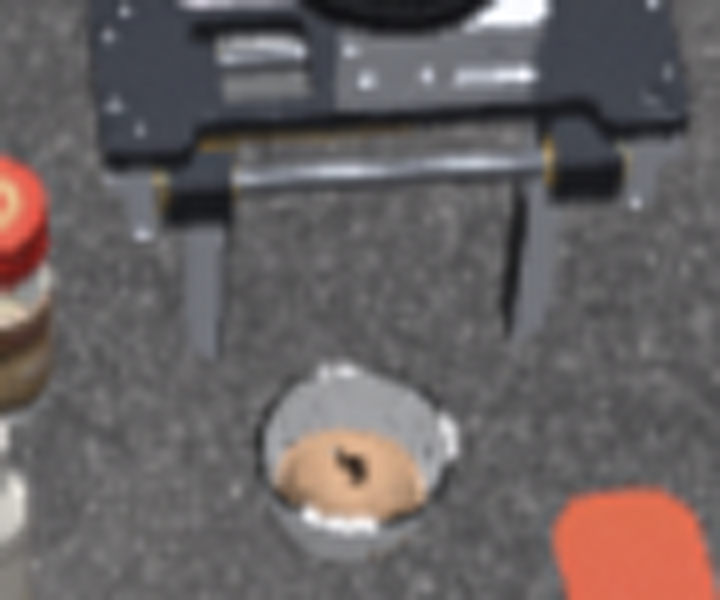

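Although the reported TCP was at 14 mm, the jaws passed over the case. Depth confirms it: the fingertips in a7, at about (200,350) and (520,335), are some 30 mm above the reported TCP. The fingers are therefore about 30 mm shorter than stated. The case hasn't moved, so I'll go lower in steps and watch the force.

Emit:
carry_out(jaw=[1, 1, 1, 1, 1, 1, 1, 1, 1, 1], xyz=[[0, 0, -20], [0, 0, -40], [0, 0, -55], [0, 0, -62], [0, 0, -67], [0, 0, -71], [0, 0, -74], [0, 0, -74], [0, 0, -74], [0, 0, -74]], rot=[[0, 0, 0], [0, 0, 0], [0, 0, 0], [0, 0, 0], [0, 0, 0], [0, 0, 0], [0, 0, 0], [0, 0, 0], [0, 0, 0], [0, 0, 0]])

```text
clock: 6.8
ee_pos: [0.4365, -0.0088, 0.0004]
eef_rot: [0.0, 0.659, 0.752, -0.0]
ft_force: [0.2, 0.0, 0.3]
opening: 0.0942
```

Run:
```python
from h import *
f=grab('side');o=readout.get_obs();print(o['clock'],o['opening'],o['ee_pos'],o['ft_force'])
a=cv2.resize(f['color'][160:235,275:365],None,fx=8,fy=8,interpolation=cv2.INTER_CUBIC)
cv2.imwrite('pics/a8.png',a)
W=cloud(f)
for v in range(206,224,1): print(v,'|'.join('%4d,%4d,%4d'%tuple(1000*W[v,u]) if W[v,u,2]==W[v,u,2] else ' nan' for u in [297,298,299,300,301,302,303,304]))
```

```text
6.85 0.09421484087164796 [ 4.36412934e-01 -8.82031622e-03  3.14489831e-04] [-0.43380091 -0.21787414  0.25682335]
206  496,  34, 132| 493,  34, 133| 490,  33, 131| 488,  33, 132| 486,   8,  98| 483,   5,  95| 481, -66,  -2| 478, -64,   0
207  499, -59,   0| 494,  11,  97| 491,   9,  94| 488,   9,  95| 486,   9,  95| 483,   5,  90| 481, -61,  -1| 478, -61,   0
208  498, -59,  -3| 494,   7,  87| 491,   7,  87| 488,   8,  89| 486,   7,  88| 483,   7,  88| 481, -55,   2| 478, -56,   0
209  498, -52,   0| 494,   9,  85| 491,   7,  83| 488,   9,  86| 486,   7,  83| 483,   9,  86| 481, -52,   1| 478, -53,   0
210  498, -48,   1| 494,   9,  81| 491,  10,  83| 488,   8,  80| 485,   8,  79| 483,   4,  75| 481, -50,   0| 478, -50,   0
211  498, -46,  -1| 494,   7,  73| 491,   8,  76| 488,   7,  74| 485,   6,  73| 483,   5,  72| 481, -50,  -4| 478, -47,   0
212  498, -44,  -3| 493,  11,  74| 491,   9,  72| 488,   8,  71| 485,   6,  69| 483,   7,  70| 480, -43,   0| 478, -41,   2
213  498, -39,   0| 493,  10,  69| 491,   8,  65| 488,  10,  69| 485,   9,  68| 483,   3,  59| 480, -41,  -3| 477, -38,
[... 544 characters left out ...]
,  39| 488,   7,  41| 485,  10,  45| 482, -22,   0| 480, -23,  -1| 477, -25,  -5
219  497, -17,   0| 493,   9,  38| 490,   9,  39| 488,   8,  38| 485,   9,  39| 482, -18,   0| 479, -18,   0| 477, -17,   1
220  496, -12,   2| 494, -16,  -3| 491, -15,  -1| 487,   9,  34| 485,   7,  32| 482, -13,   1| 479, -15,   0| 477, -14,   1
221  496,  -8,   2| 493, -11,   0| 491, -11,   0| 488, -13,  -3| 485, -10,   1| 482, -13,  -2| 479, -12,   0| 476, -12,   0
222  496, -10,  -4| 493,  -6,   1| 490,  -7,   0| 488,  -8,   0| 485,  -9,  -2| 482,  -9,  -2| 479,  -7,   0| 476,  -6,   3
223  496,  -4,  -1| 493,  -5,  -1| 490,  -3,   0| 487,  -5,  -1| 485,  -4,   0| 482,  -5,  -1| 479,  -3,   2| 476,  -4,   0
```

View pics/a8.png

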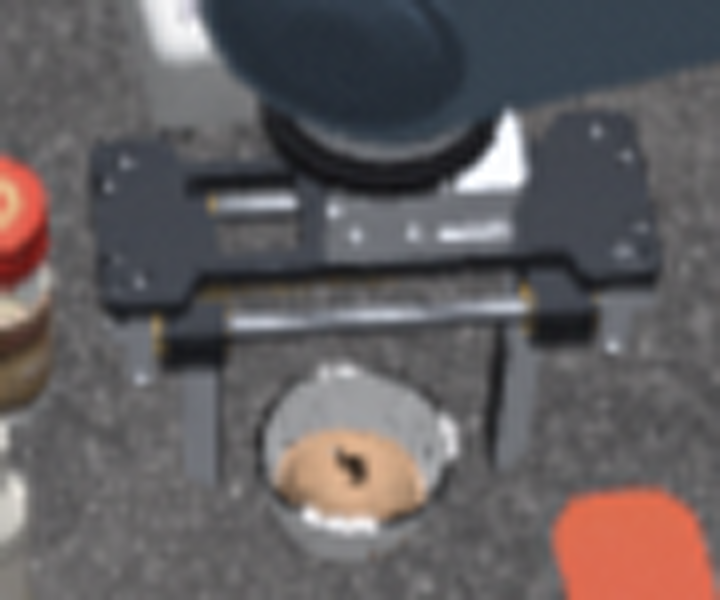

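Emit:
carry_out(jaw=[1, 1, 1, 1, -1, -1, -1, -1, -1, -1], xyz=[[0, 0, -4], [0, 0, -8], [0, 0, -11], [0, 0, -13], [0, 0, -13], [0, 0, -13], [0, 0, -13], [0, 0, -13], [0, 0, -13], [0, 0, -13]], rot=[[0, 0, 0], [0, 0, 0], [0, 0, 0], [0, 0, 0], [0, 0, 0], [0, 0, 0], [0, 0, 0], [0, 0, 0], [0, 0, 0], [0, 0, 0]])

```text
clock: 8.1
ee_pos: [0.4365, -0.0089, -0.0125]
eef_rot: [0.0, 0.659, 0.752, -0.0]
ft_force: [-0.5, 0.7, 1.4]
opening: 0.0663
```

Run:
```python
from h import *
f=grab('side');o=readout.get_obs();print(o['clock'],o['opening'],o['ee_pos'],o['ft_force'])
a=cv2.resize(f['color'][160:235,275:365],None,fx=8,fy=8,interpolation=cv2.INTER_CUBIC)
cv2.imwrite('pics/a9.png',a)
```

```text
8.15 0.0658274484886353 [ 0.43651133 -0.00884461 -0.01257761] [-0.33580422 -0.34423925  1.88799446]
```

View pics/a9.png

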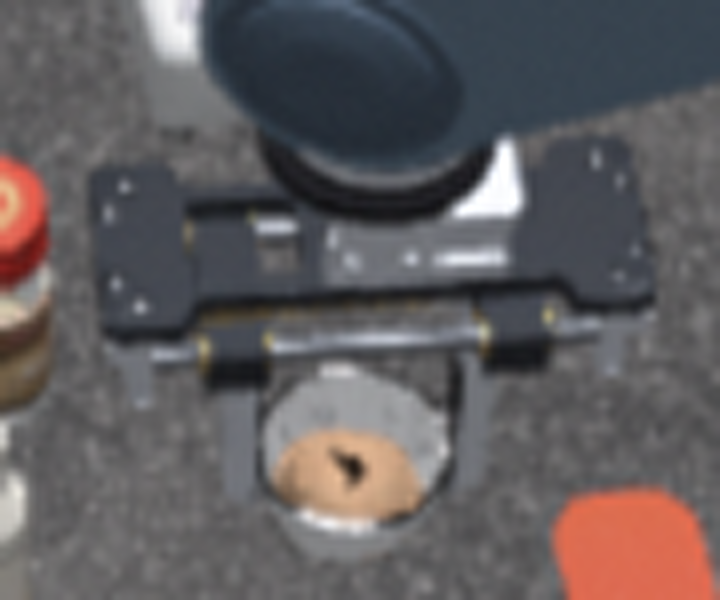

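Emit:
carry_out(jaw=[-1, -1, -1, -1, -1, -1, -1, -1, -1, -1], xyz=[[0, 0, 5], [0, 0, 20], [0, 0, 45], [0, 0, 75], [0, 0, 105], [0, 0, 120], [3, -20, 120], [9, -50, 120], [15, -80, 120], [17, -95, 120]], rot=[[0, 0, 0], [0, 0, 0], [0, 0, 0], [0, 0, 0], [0, 0, 0], [0, 0, 0], [0, 0, 0], [0, 0, 0], [0, 0, 0], [0, 0, 0]])

```text
clock: 9.4
ee_pos: [0.4535, -0.1049, 0.1074]
eef_rot: [-0.0, 0.659, 0.752, -0.0]
ft_force: [0.2, -0.1, -0.4]
opening: 0.0658
```

Run:
```python
from h import *
f=grab('side');g=grab('top');o=readout.get_obs();print(o['clock'],o['opening'],o['ee_pos'],o['ft_force'],o['eef_rot'])
a=cv2.resize(f['color'][110:230,260:380],None,fx=5,fy=5,interpolation=cv2.INTER_CUBIC)
cv2.imwrite('pics/b1.png',a)
```

```text
9.5 0.06611702746365115 [ 0.45344573 -0.10461681  0.10740489] [ 0.36488324  0.14523765 -0.76123696] [-4.38536345e-05  6.59320810e-01  7.51861711e-01 -1.85664356e-04]
```

View pics/b1.png

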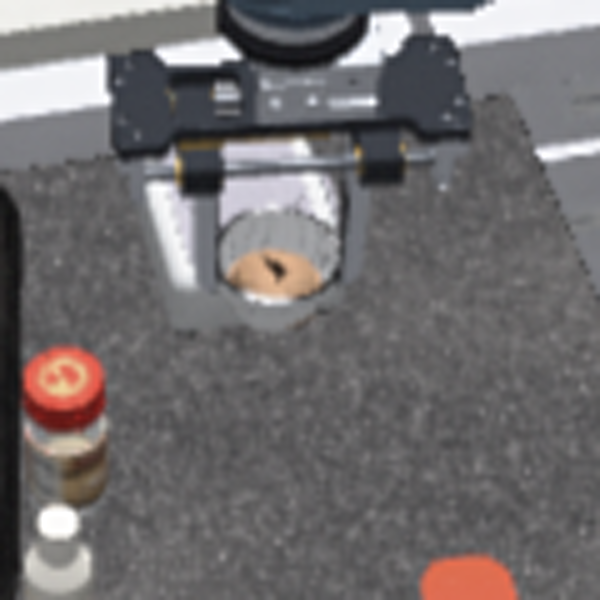

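The case is held upright in the jaws, with its rim centred near (280,250) in the crop. I'll check its offset from the TCP.

Run:
```python
from h import *
f=load('side');W=cloud(f)
P=W[(abs(W[...,0]-.4535)<.045)&(abs(W[...,1]+.1047)<.045)&(W[...,2]>.1)&(W[...,2]<.16)]
m=(P[:,2]>.148)&(P[:,2]<.162)
Q=P[m];print(len(Q),np.round(Q[Q[:,1].argsort()][::6],3))
i=(abs(Q[:,0]-.4535)<.02)
print(Q[i][:,1].min(),Q[i][:,1].max(), Q[i][:,2].mean())
```

```text
148 [[ 0.449 -0.137  0.153]
 [ 0.444 -0.136  0.154]
 [ 0.441 -0.135  0.151]
 [ 0.466 -0.133  0.148]
 [ 0.436 -0.132  0.151]
 [ 0.468 -0.131  0.155]
 [ 0.476 -0.128  0.153]
 [ 0.433 -0.126  0.15 ]
 [ 0.482 -0.123  0.154]
 [ 0.425 -0.118  0.156]
 [ 0.425 -0.113  0.153]
 [ 0.422 -0.108  0.151]
 [ 0.419 -0.102  0.15 ]
 [ 0.413 -0.099  0.148]
 [ 0.422 -0.096  0.152]
 [ 0.489 -0.091  0.157]
 [ 0.489 -0.09   0.15 ]
 [ 0.425 -0.089  0.156]
 [ 0.483 -0.084  0.153]
 [ 0.477 -0.08   0.15 ]
 [ 0.435 -0.075  0.154]
 [ 0.44  -0.074  0.155]
 [ 0.464 -0.073  0.156]
 [ 0.451 -0.072  0.153]
 [ 0.461 -0.07   0.155]]
-0.13738111019684582 -0.0669135285216089 0.1523606282171555
```

Emit:
carry_out(jaw=[-1, -1, -1, -1, -1, -1, -1, -1, -1, -1], xyz=[[3, -20, 0], [9, -50, 0], [14, -85, 0], [19, -112, 0], [22, -128, 0], [22.5, -132.3, -5], [22.5, -132.3, -20], [22.5, -132.3, -33], [22.5, -132.3, -40], [22.5, -132.3, -42]], rot=[[0, 0, 0], [0, 0, 0], [0, 0, 0], [0, 0, 0], [0, 0, 0], [0, 0, 0], [0, 0, 0], [0, 0, 0], [0, 0, 0], [0, 0, 0]])

```text
clock: 10.75
ee_pos: [0.4756, -0.2363, 0.0645]
eef_rot: [-0.001, 0.659, 0.752, -0.0]
ft_force: [-0.6, 1.1, -0.5]
opening: 0.0658
```

Run:
```python
from h import *
f=grab('side');o=readout.get_obs();print(o['clock'],o['opening'],o['ee_pos'],o['ft_force'],o['eef_rot'])
a=cv2.resize(f['color'][90:190,260:360],None,fx=6,fy=6,interpolation=cv2.INTER_CUBIC)
cv2.imwrite('pics/b2.png',a)
```

```text
10.8 0.06614652889386277 [ 0.47573212 -0.23648173  0.06480959] [-0.46432416  0.50195243 -0.40639854] [-4.50328573e-04  6.59182991e-01  7.51982405e-01 -2.09184326e-04]
```

View pics/b2.png

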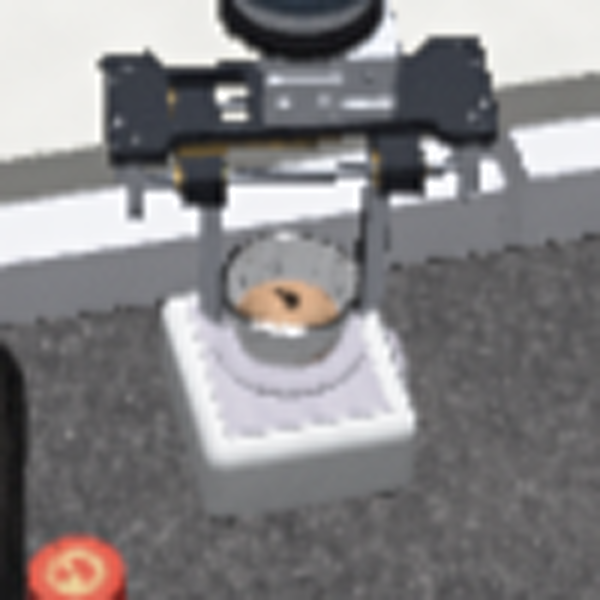

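Emit:
carry_out(jaw=[-1, -1, -1, -1, -1, -1, 1, 1, 1, 1], xyz=[[0, -0.5, -2], [0, -0.5, -3.5], [0, -0.5, -4.5], [0, -0.5, -5.2], [0, -0.5, -5.6], [0, -0.5, -5.6], [0, -0.5, -5.6], [0, -0.5, -5.6], [0, -0.5, -5.6], [0, -0.5, -5.6]], rot=[[0, 0, 0], [0, 0, 0], [0, 0, 0], [0, 0, 0], [0, 0, 0], [0, 0, 0], [0, 0, 0], [0, 0, 0], [0, 0, 0], [0, 0, 0]])

```text
clock: 12.05
ee_pos: [0.4757, -0.237, 0.0592]
eef_rot: [-0.0, 0.659, 0.752, -0.0]
ft_force: [0.0, -0.2, 0.2]
opening: 0.094
```

Run:
```python
from h import *
f=grab('side');o=readout.get_obs();print(o['clock'],o['opening'],o['ee_pos'],o['ft_force'],o['eef_rot'])
a=cv2.resize(f['color'][90:190,260:360],None,fx=6,fy=6,interpolation=cv2.INTER_CUBIC)
cv2.imwrite('pics/b3.png',a)
```

```text
12.1 0.09386214102571834 [ 0.47575123 -0.23698847  0.05919859] [0.60634705 0.03004712 0.27827951] [-4.49481429e-04  6.59185621e-01  7.51980100e-01 -2.12304060e-04]
```

View pics/b3.png

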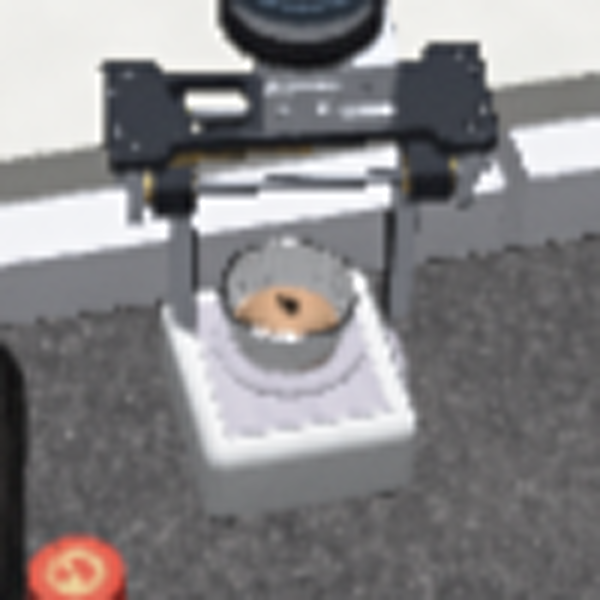

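Emit:
carry_out(jaw=[1, 1, 1, 1, 1, 1, 1, 1, 1, 1], xyz=[[0, 0, 8], [0, 0, 25], [0, 0, 60], [0, 0, 105], [0, 0, 150], [0, 15, 180], [3, 50, 190], [6, 95, 190], [10, 145, 190], [13, 185, 190]], rot=[[0, 0, 0], [0, 0, 0], [0, 0, 0], [0, 0, 0], [0, 0, 0], [0, 0, 0], [0, 0, 0], [0, 0, 0], [0, 0, 0], [0, 0, 0]])

```text
clock: 13.35
ee_pos: [0.4889, -0.0504, 0.2509]
eef_rot: [0.001, 0.659, 0.752, 0.0]
ft_force: [0.0, 0.0, 0.8]
opening: 0.0939
```

Run:
```python
from h import *
f=grab('side');o=readout.get_obs();print(o['clock'],o['opening'],o['ee_pos'],o['ft_force'],o['eef_rot'])
a=cv2.resize(f['color'][90:190,260:360],None,fx=4,fy=4,interpolation=cv2.INTER_CUBIC)
g=grab('top');b=cv2.resize(g['color'][186:286,360:460],None,fx=4,fy=4,interpolation=cv2.INTER_CUBIC)
cv2.imwrite('pics/b4.png',np.hstack([a,b]))
for f in(f,g):
    W=cloud(f);m=(abs(W[...,0]-.476)<.06)&(abs(W[...,1]+.237)<.06)
    for lo,hi in((.101,.12),(.067,.078)):
        P=W[m&(W[...,2]>lo)&(W[...,2]<hi)];print(lo,len(P),cv2.minEnclosingCircle(P[:,:2].astype(np.float32)),cv2.minAreaRect(P[:,:2].astype(np.float32)))
```

```text
13.4 0.0939093050994156 [ 0.48887041 -0.04688857  0.25091438] [-0.36984321  2.31996693 -0.01128622] [-1.63741331e-04  6.57745115e-01  7.53239481e-01  1.27309261e-03]
0.101 96 ((0.4769708812236786, -0.2360496073961258), 0.03627271205186844) ((0.47633805871009827, -0.23674389719963074), (0.0700700655579567, 0.06561251729726791), 74.58493041992188)
0.067 137 ((0.4757267236709595, -0.23273511230945587), 0.0381089486181736) ((0.4774794578552246, -0.23141548037528992), (0.06332648545503616, 0.07376180589199066), 65.89453125)
0.101 0 ((0.0, 0.0), 0.0) ((0.0, 0.0), (0.0, 0.0), 0.0)
0.067 0 ((0.0, 0.0), 0.0) ((0.0, 0.0), (0.0, 0.0), 0.0)
```

View pics/b4.png

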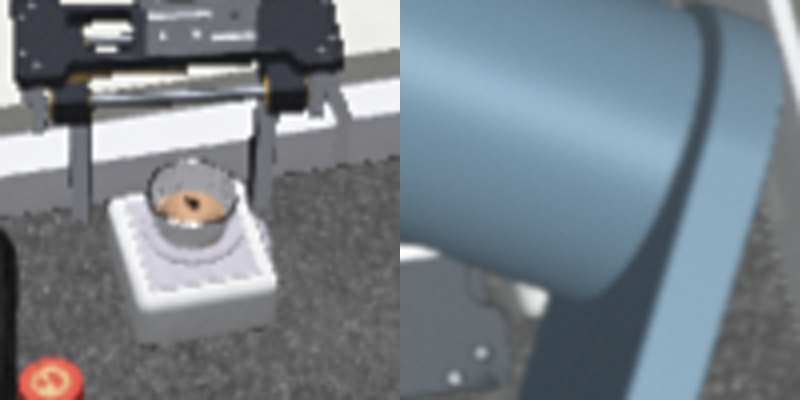

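Emit:
carry_out(jaw=[1, 1, 1, 1, 1, 1, 1, 1, 1, 1], xyz=[[3, 30, 0], [7, 75, 0], [11, 125, 0], [15, 175, 0], [19, 225, 0], [22, 270, 0], [23, 300, 0], [23.6, 315, -10], [23.6, 317.4, -20], [23.6, 317.4, -20]], rot=[[0, 0, 0], [0, 0, 0], [0, 0, 0], [0, 0, 0], [0, 0, 0], [0, 0, 0], [0, 0, 0], [0, 0, 0], [0, 0, 0], [0, 0, 0]])

```text
clock: 14.7
ee_pos: [0.5119, 0.2669, 0.2292]
eef_rot: [-0.0, 0.658, 0.753, -0.001]
ft_force: [0.6, 0.2, -1.0]
opening: 0.0936
```

Run:
```python
from h import *
f=grab('side');o=readout.get_obs();print(o['clock'],o['opening'],o['ee_pos'],o['ft_force'],o['eef_rot'])
a=cv2.resize(f['color'][220:350,220:350],None,fx=4.2,fy=4.2,interpolation=cv2.INTER_CUBIC)
cv2.imwrite('pics/c1.png',a)
g=grab('top')
for f in (g,f):
    W=cloud(f);m=(abs(W[...,0]-.476)<.06)&(abs(W[...,1]+.237)<.06)
    for lo,hi in((.101,.12),(.067,.078),(.05,.064)):
        P=W[m&(W[...,2]>lo)&(W[...,2]<hi)]
        if len(P)>5:print(lo,len(P),cv2.minEnclosingCircle(P[:,:2].astype(np.float32)),cv2.minAreaRect(P[:,:2].astype(np.float32)))
b=cv2.resize(g['color'][186:286,360:460],None,fx=4,fy=4,interpolation=cv2.INTER_CUBIC)
cv2.imwrite('pics/c2.png',b)
```

```text
14.75 0.09413707175122282 [0.51228751 0.2670005  0.23002981] [0.1891435  0.59337152 0.35507813] [ 8.99237138e-05  6.57923170e-01  7.53084996e-01 -2.89924879e-04]
0.101 171 ((0.4774385690689087, -0.238261878490448), 0.03544524684548378) ((0.47650325298309326, -0.2382621169090271), (0.06853856891393661, 0.06818923354148865), 43.935733795166016)
0.067 219 ((0.4762929081916809, -0.23774416744709015), 0.03780301287770271) ((0.4725996255874634, -0.23120300471782684), (0.07267531007528305, 0.059611279517412186), 35.97227478027344)
0.05 1335 ((0.47610974311828613, -0.23809093236923218), 0.0721169039607048) ((0.4738518297672272, -0.23777416348457336), (0.11254379153251648, 0.11788433790206909), 13.624232292175293)
0.05 130 ((0.44598865509033203, -0.19706983864307404), 0.034728799015283585) ((0.4432830810546875, -0.19128507375717163), (0.06892270594835281, 0.024330684915184975), 25.35799789428711)
```

View pics/c1.png

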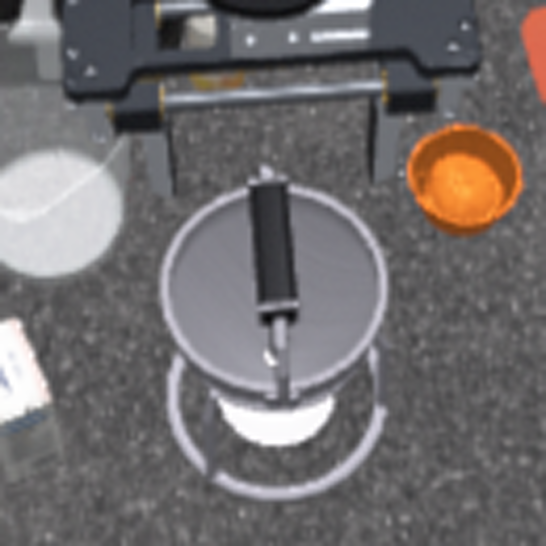

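View pics/c2.png

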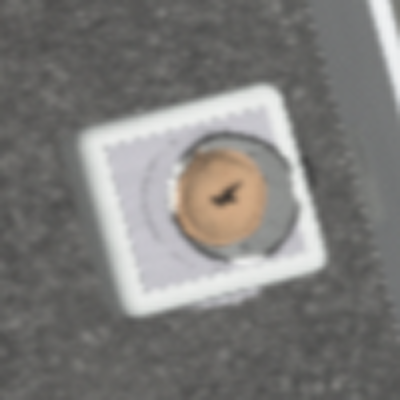

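Emit:
carry_out(jaw=[1, 1, 1, 1, 1, 1, 1, 1, 1, 1], xyz=[[0.2, 2, -15], [0.2, 3.5, -35], [0.2, 3.5, -55], [0.2, 3.5, -72], [0.2, 3.5, -84], [0.2, 3.5, -91], [0.2, 3.5, -94], [0.2, 3.5, -94], [0.2, 3.5, -94], [0.2, 3.5, -94]], rot=[[0, 0, 0], [0, 0, 0], [0, 0, 0], [0, 0, 0], [0, 0, 0], [0, 0, 0], [0, 0, 0], [0, 0, 0], [0, 0, 0], [0, 0, 0]])

```text
clock: 16.05
ee_pos: [0.5131, 0.2707, 0.1371]
eef_rot: [0.001, 0.658, 0.753, 0.001]
ft_force: [0.6, -0.3, 0.7]
opening: 0.0939
```

Run:
```python
from h import *
f=grab('side');o=readout.get_obs();print(o['clock'],o['opening'],o['ee_pos'],o['ft_force'],o['eef_rot'])
a=cv2.resize(f['color'][220:350,220:350],None,fx=4.2,fy=4.2,interpolation=cv2.INTER_CUBIC)
cv2.imwrite('pics/c3.png',a)
```

```text
16.1 0.09370843276513964 [0.51304572 0.27068673 0.13703542] [-0.21098992  0.02603586 -0.95634735] [5.51456431e-04 6.57951362e-01 7.53060057e-01 5.00782195e-04]
```

View pics/c3.png

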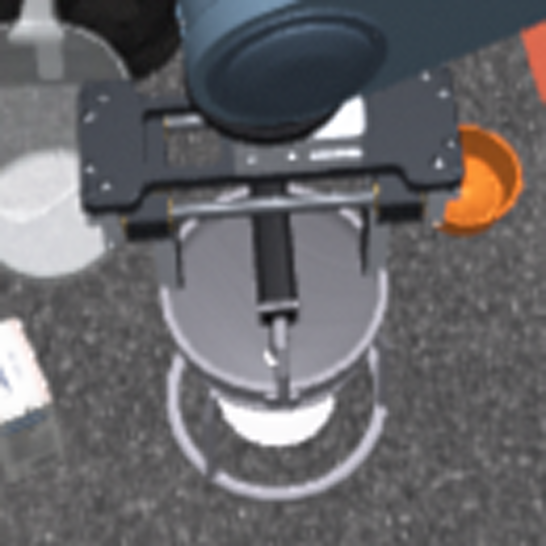

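Emit:
carry_out(jaw=[-1, -1, -1, -1, -1, -1, -1, -1, -1, -1], xyz=[[-0.3, 0, 0], [-0.3, 0, 0], [-0.3, 0, 0], [-0.3, 0, 0], [-0.3, 0, 0], [-0.3, 0, 0], [-0.3, 0, 0], [-0.3, 0, 0], [-0.3, 0, 0], [-0.3, 0, 0]], rot=[[0, 0, 0], [0, 0, 0], [0, 0, 0], [0, 0, 0], [0, 0, 0], [0, 0, 0], [0, 0, 0], [0, 0, 0], [0, 0, 0], [0, 0, 0]])

```text
clock: 17.35
ee_pos: [0.5125, 0.2707, 0.137]
eef_rot: [0.0, 0.658, 0.753, 0.0]
ft_force: [-1.9, 0.3, 1.4]
opening: 0.0197
```

Run:
```python
from h import *
f=grab('side');o=readout.get_obs();print(o['clock'],o['opening'],o['ee_pos'],o['ft_force'],o['eef_rot'])
a=cv2.resize(f['color'][220:350,220:350],None,fx=4.2,fy=4.2,interpolation=cv2.INTER_CUBIC)
cv2.imwrite('pics/c4.png',a)
```

```text
17.4 0.01976956562804624 [0.51250819 0.27064689 0.13700256] [-1.63372849 -0.14778979  1.27998405] [3.63524147e-04 6.57958724e-01 7.53053860e-01 2.63802839e-04]
```

View pics/c4.png

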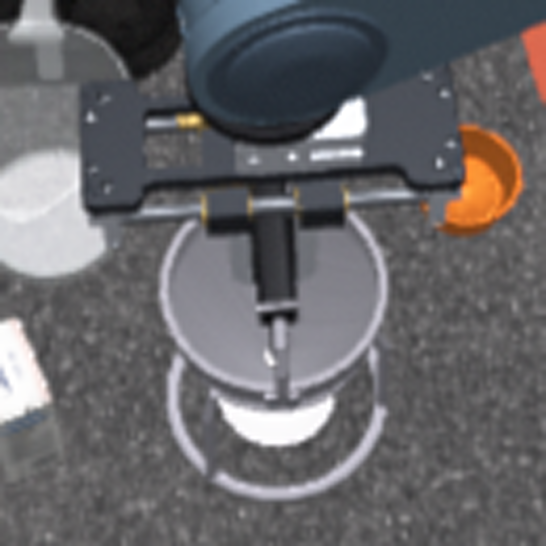

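Emit:
carry_out(jaw=[-1, -1, -1, -1, -1, -1, -1, -1, -1, -1], xyz=[[0, 0, 4], [0, 0, 14], [0, 0, 30], [0, 0, 50], [0, 0, 72], [0, 0, 94], [0, 0, 116], [0, 0, 133], [0, 0, 143], [0, 0, 145]], rot=[[0, 0, 0], [0, 0, 0], [0, 0, 0], [0, 0, 0], [0, 0, 0], [0, 0, 0], [0, 0, 0], [0, 0, 0], [0, 0, 0], [0, 0, 0]])

```text
clock: 18.65
ee_pos: [0.5127, 0.2707, 0.2827]
eef_rot: [0.001, 0.658, 0.753, 0.001]
ft_force: [0.3, -0.5, -3.7]
opening: 0.0196
```

Run:
```python
from h import *
f=grab('side');o=readout.get_obs();print(o['clock'],o['opening'],o['ee_pos'],o['ft_force'],o['ft_torque'],o['eef_rot'])
a=cv2.resize(f['color'][200:350,190:360],None,fx=4,fy=4,interpolation=cv2.INTER_CUBIC)
cv2.imwrite('pics/c5.png',a)
```

```text
18.7 0.019480337050429748 [0.51248448 0.27066554 0.28218741] [ 0.5092305  0.211416  -2.4858557] [-0.11524     0.03270314  0.00784704] [3.94306774e-04 6.57920177e-01 7.53087517e-01 2.77788395e-04]
```

View pics/c5.png

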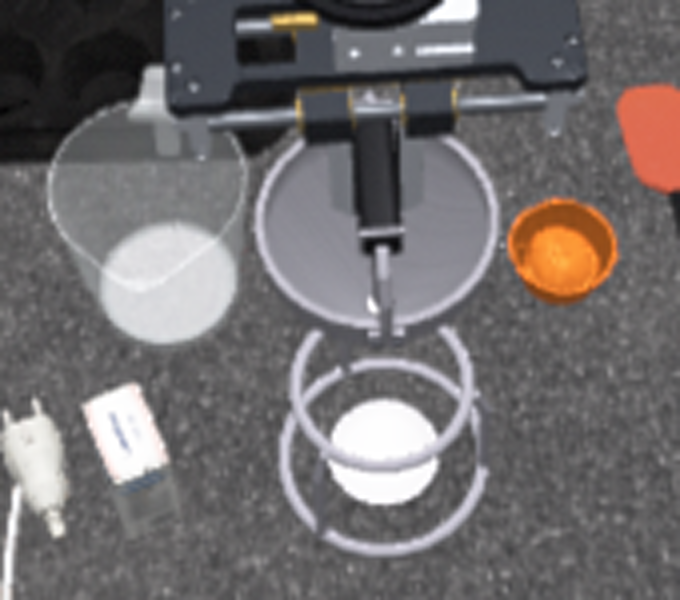

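```bash
cat >> h.py <<'E'
def mouth(f,cx,cy,zt):
    "ring of mouth: centre and plane normal"
    W=cloud(f);d=np.hypot(W[...,0]-cx,W[...,1]-cy)
    P=W[(d>.052)&(d<.068)&(abs(W[...,2]-zt)<.012)]
    for i in range(4):
        c=P.mean(0);A=np.c_[P[:,:2]-c[:2],np.ones(len(P))];s=np.linalg.lstsq(A,P[:,2],rcond=None)[0]
        r=P[:,2]-A@s
        # circle fit in xy
        B=np.c_[2*P[:,:2],np.ones(len(P))];q=np.linalg.lstsq(B,(P[:,:2]**2).sum(1),rcond=None)[0]
        R=np.sqrt(q[2]+q[0]**2+q[1]**2); e=np.hypot(P[:,0]-q[0],P[:,1]-q[1])-R
        k=(abs(r)<2.5*r.std()+1e-4)&(abs(e)<2.5*e.std()+1e-4)
        N=len(P);P=P[k]
    zc=s[2]+s[0]*(q[0]-c[0])+s[1]*(q[1]-c[1])
    ang=np.degrees(np.arctan2(P[:,1]-q[1],P[:,0]-q[0]))
    return q[:2].round(4),R.round(4),zc.round(4),'slope deg',np.degrees(s[:2]).round(2),N,np.histogram(ang,8,(-180,180))[0]
E
python3 - <<'E'
from h import *
print(mouth(load('side'),.5125,.2707,.292)); 
g=grab('top');print(mouth(g,.5125,.2707,.292))
cv2.imwrite('pics/c6.png',g['color'])
E
```

```text
(array([0.5131, 0.2733]), np.float64(0.0578), np.float64(0.2896), 'slope deg', array([-0.11,  0.86]), 464, array([71, 47, 13, 72, 46, 77, 88, 50]))
(array([0.5126, 0.2696]), np.float64(0.058), np.float64(0.2917), 'slope deg', array([-0.1 , -0.35]), 317, array([70, 76, 63, 71, 26,  0,  0,  9]))
```

View pics/c6.png

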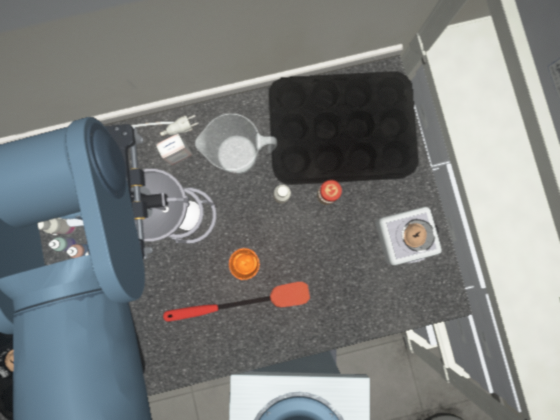

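Emit:
carry_out(jaw=[-1, -1, -1, -1, -1, -1, -1, -1, -1, -1], xyz=[[-0.5, -8, 0], [-1.5, -25, 0], [-3.5, -50, 0], [-6, -80, 0], [-8, -115, 0], [-10.5, -150, 0], [-13, -185, 0], [-15.5, -218, 0], [-17, -242, 0], [-17.8, -250, 0]], rot=[[0, 0, 0], [0, 0, 0], [0, 0, 0], [0, 0, 0], [0, 0, 0], [0, 0, 0], [0, 0, 0], [0, 0, 0], [0, 0, 0], [0, 0, 0]])

```text
clock: 20.0
ee_pos: [0.494, 0.0189, 0.2813]
eef_rot: [0.0, 0.659, 0.752, -0.0]
ft_force: [1.8, 0.2, -3.7]
opening: 0.0196
```

Run:
```python
from h import *
o=readout.get_obs();print(o['clock'],o['opening'],o['ee_pos'],o['ft_force'],o['eef_rot'])
```

```text
20.0 0.01958654690560058 [0.49396752 0.01891422 0.28131311] [ 1.82952691  0.21687628 -3.68055675] [ 4.82790523e-05  6.58869930e-01  7.52256851e-01 -2.08454998e-04]
```

Remaining: dx = -17.7, dy = -257.

Emit:
carry_out(jaw=[-1, -1, -1, -1, -1, -1, -1, -1, -1, -1], xyz=[[-0.5, -8, 0], [-2, -27, 0], [-4, -57, 0], [-6, -92, 0], [-8.5, -128, 0], [-11.5, -165, 0], [-14, -202, 0], [-16, -234, 0], [-17.3, -252, 0], [-17.7, -257, 0]], rot=[[0, 0, 0], [0, 0, 0], [0, 0, 0], [0, 0, 0], [0, 0, 0], [0, 0, 0], [0, 0, 0], [0, 0, 0], [0, 0, 0], [0, 0, 0]])

```text
clock: 21.25
ee_pos: [0.4762, -0.2383, 0.2811]
eef_rot: [-0.0, 0.659, 0.752, -0.0]
ft_force: [1.0, -0.1, -3.0]
opening: 0.0198
```

Run:
```python
from h import *
f=grab('side');g=grab('top');o=readout.get_obs();print(o['clock'],o['opening'],o['ee_pos'],o['ft_force'],o['eef_rot'])
a=cv2.resize(f['color'][60:200,230:380],None,fx=4,fy=4,interpolation=cv2.INTER_CUBIC)
cv2.imwrite('pics/d1.png',a)
cv2.imwrite('pics/d2.png',g['color'])
print(mouth(f,o['ee_pos'][0],o['ee_pos'][1],.291))
W=cloud(f);m=(abs(W[...,0]-.476)<.06)&(abs(W[...,1]+.237)<.06)
P=W[m&(W[...,2]>.101)&(W[...,2]<.12)];print(len(P),P.min(0) if len(P) else 0,P.max(0) if len(P) else 0)
```

```text
21.35 0.019533976641561666 [ 0.47635389 -0.23769105  0.28120586] [-0.01699814  0.83379449 -2.79842599] [-1.88738376e-04  6.58780518e-01  7.52335159e-01 -4.70086258e-05]
(array([ 0.4769, -0.2354]), np.float64(0.0579), np.float64(0.2873), 'slope deg', array([0.15, 0.37]), 337, array([41, 31, 31, 41, 30, 58, 71, 33]))
94 [ 0.44320775 -0.27117127  0.10106131] [ 0.5108551  -0.20115938  0.11135032]
```

View pics/d1.png

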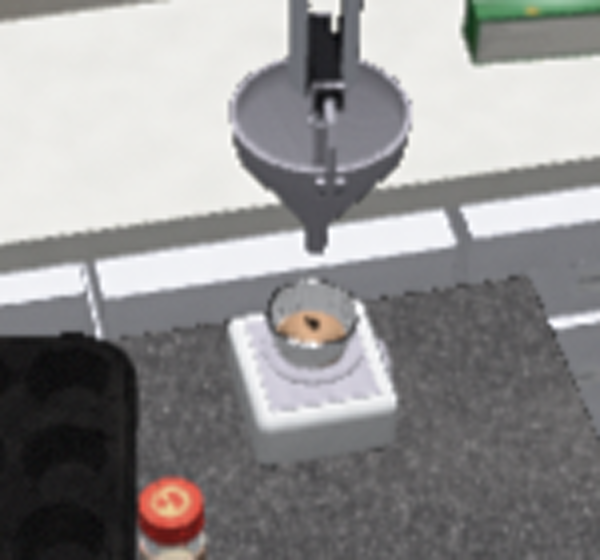

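View pics/d2.png

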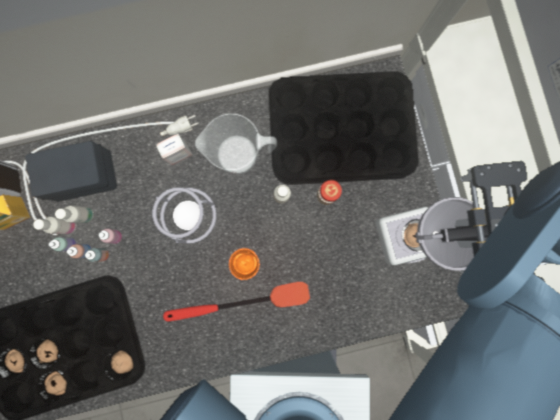

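Emit:
carry_out(jaw=[-1, -1, -1, -1, -1, -1, -1, -1, -1, -1], xyz=[[0, 0, -4], [0, 0, -12], [0, -0.4, -22], [0, -0.4, -30], [0, -0.4, -36], [0, -0.4, -39], [0, -0.4, -40], [0, -0.4, -40], [0, -0.4, -40], [0, -0.4, -40]], rot=[[0, 0, 0], [0, 0, 0], [0, 0, 0], [0, 0, 0], [0, 0, 0], [0, 0, 0], [0, 0, 0], [0, 0, 0], [0, 0, 0], [0, 0, 0]])

```text
clock: 22.6
ee_pos: [0.4764, -0.2382, 0.2414]
eef_rot: [0.0, 0.659, 0.752, -0.0]
ft_force: [-1.1, 0.0, -3.3]
opening: 0.0199
```

```bash
cat > m.py <<'E'
from h import *
import sys
f=grab('side');o=readout.get_obs();print(o['clock'],o['opening'],o['ee_pos'],o['ft_force'],o['eef_rot'],abs(o['dq']).max())
a=cv2.resize(f['color'][80:170,265:355],None,fx=6.6,fy=6.6,interpolation=cv2.INTER_CUBIC)
cv2.imwrite('pics/%s.png'%sys.argv[1],a)
W=cloud(f);zt=o['ee_pos'][2]-.112
print('mouth',mouth(f,*o['ee_pos'][:2],zt+.121))
d=np.hypot(W[...,0]-.476,W[...,1]+.237)
v,u=np.mgrid[:420,:560]
m=(d<.03)&(abs(W[...,2]-zt)<.02)&(W[...,2]>.1105)
print('nozzle px rows', [(r,np.round(W[r][m[r]].mean(0),4).tolist(),u[r][m[r]].min(),u[r][m[r]].max()) for r in range(420) if m[r].sum()>1][-6:])
m=(d<.06)&(W[...,2]>.098)&(W[...,2]<.1115)&(d>.028)
P=W[m];print('rim',len(P),P.min(0).round(4),P.max(0).round(4),np.percentile(P[:,2],[50,90,98]).round(4))
E
python3 m.py d3
```

```text
22.65 0.01983433181758343 [ 0.476421   -0.23815052  0.24139578] [-0.5487518  -0.2640682  -3.05836139] [-1.44592833e-05  6.58784129e-01  7.52332021e-01 -3.35703582e-05] 0.0018296404293285642
mouth (array([ 0.4773, -0.2353]), np.float64(0.0577), np.float64(0.2474), 'slope deg', array([-0.31, -0.41]), 319, array([38, 27, 29, 38, 34, 62, 59, 32]))
nozzle px rows [(128, [0.4783, -0.2325, 0.1493], np.int64(306), np.int64(309)), (129, [0.4811, -0.2324, 0.1453], np.int64(306), np.int64(307)), (130, [0.4767, -0.23, 0.1439], np.int64(306), np.int64(310)), (131, [0.4795, -0.2356, 0.1343], np.int64(302), np.int64(310)), (132, [0.48, -0.2358, 0.1301], np.int64(300), np.int64(310)), (133, [0.4828, -0.2338, 0.128], np.int64(299), np.int64(309))]
rim 112 [ 0.4432 -0.2692  0.0981] [ 0.5109 -0.2002  0.1106] [0.1035 0.1075 0.1097]
```

View pics/d3.png

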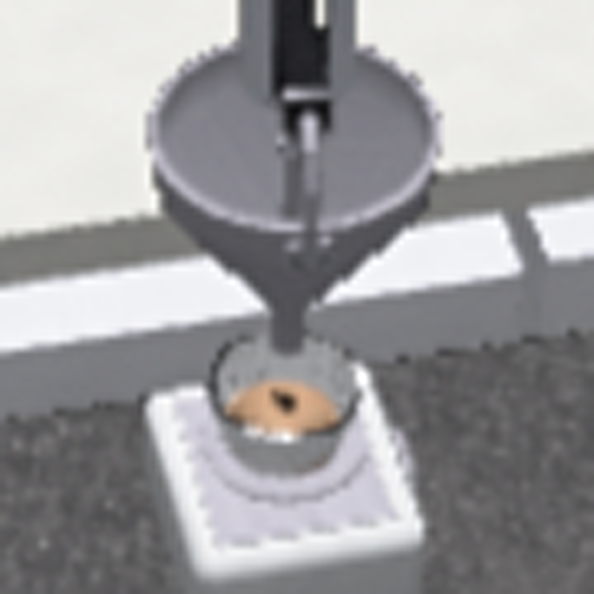

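Run:
```python
from h import *
f=load('side')
pr=lambda p:cv2.projectPoints(np.array(p,float).reshape(-1,3),f['rvec'],f['tvec'],f['camera_matrix'],None)[0].reshape(-1,2)
S=7;u0,v0=272,85
im=cv2.resize(f['color'][v0:v0+80,u0:u0+80],None,fx=S,fy=S,interpolation=cv2.INTER_CUBIC)
th=np.linspace(0,2*np.pi,90)
def ring(c,z,r,col):
    for q in pr([[c[0]+r*np.cos(t),c[1]+r*np.sin(t),z] for t in th]):
        cv2.circle(im,tuple(int(v) for v in ((q-[u0,v0]+.5)*S)),1,col,-1)
c=(.4768,-.2360)
ring(c,.1077,.0345,(0,255,0));ring(c,.0717,.025,(0,255,0));ring(c,.0717,.038,(255,255,0))
ring(c,.1294,.0075,(0,0,255));ring(c,.2514,.0605,(0,0,255));ring(c,.2474,.0605,(255,0,255));ring(c,.1254,.0075,(255,0,255))
cv2.imwrite('pics/d4.png',im)
```

```text
(no output)
```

View pics/d4.png

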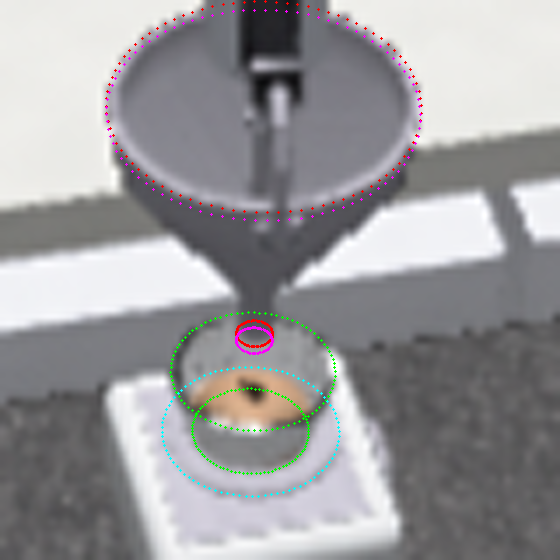

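Emit:
carry_out(jaw=[-1, -1, -1, -1, -1, -1, -1, -1, -1, -1], xyz=[[0, 0, -2], [0, 0, -5], [0, 0, -8], [0, 0, -10], [0, 0, -11], [0, 0, -11.5], [0, 0, -11.5], [0, 0, -11.5], [0, 0, -11.5], [0, 0, -11.5]], rot=[[0, 0, 0], [0, 0, 0], [0, 0, 0], [0, 0, 0], [0, 0, 0], [0, 0, 0], [0, 0, 0], [0, 0, 0], [0, 0, 0], [0, 0, 0]])

```text
clock: 23.9
ee_pos: [0.4764, -0.2381, 0.2299]
eef_rot: [-0.0, 0.659, 0.752, -0.0]
ft_force: [0.3, 0.3, -2.4]
opening: 0.02
```

```bash
python3 m.py d5
python3 - <<'E'
from h import *
f=load('side');o=readout.get_obs()
pr=lambda p:cv2.projectPoints(np.array(p,float).reshape(-1,3),f['rvec'],f['tvec'],f['camera_matrix'],None)[0].reshape(-1,2)
S=16;u0,v0=290,118
im0=cv2.resize(f['color'][v0:v0+36,u0:u0+36],None,fx=S,fy=S,interpolation=cv2.INTER_CUBIC)[:,:390];im=cv2.resize(f['color'][v0:v0+36,u0:u0+36],None,fx=S,fy=S,interpolation=cv2.INTER_CUBIC)
th=np.linspace(0,2*np.pi,90)
def ring(c,z,r,col):
    for q in pr([[c[0]+r*np.cos(t),c[1]+r*np.sin(t),z] for t in th]):
        cv2.circle(im,tuple(int(v) for v in ((q-[u0,v0]+.5)*S)),1,col,-1)
c=(.4768,-.2360);z=o['ee_pos'][2]-.112
ring(c,.1077,.0345,(0,255,0));ring(c,z,.0075,(0,0,255))
cv2.imwrite('pics/d6.png',np.hstack([im0,im[:,:400]]))
t=grab('top');cv2.imwrite('pics/d7.png',cv2.resize(t['color'][170:300,340:500],None,fx=4.5,fy=4.5,interpolation=cv2.INTER_CUBIC))
E
```

```text
23.95 0.019779666211771373 [ 0.47641394 -0.23815902  0.22991351] [-0.23209613 -0.27997912 -3.30521099] [ 1.00110949e-05  6.58784830e-01  7.52331407e-01 -3.70095215e-05] 0.002637408093448924
mouth (array([ 0.4771, -0.2353]), np.float64(0.0577), np.float64(0.2356), 'slope deg', array([-0.18,  0.51]), 329, array([40, 30, 30, 44, 32, 56, 66, 31]))
nozzle px rows [(131, [0.4756, -0.2338, 0.1362], np.int64(306), np.int64(310)), (132, [0.4779, -0.232, 0.134], np.int64(306), np.int64(309)), (133, [0.4763, -0.2302, 0.1318], np.int64(306), np.int64(310)), (134, [0.4762, -0.2288, 0.1292], np.int64(306), np.int64(310)), (135, [0.4761, -0.2302, 0.1237], np.int64(306), np.int64(310)), (136, [0.4759, -0.2287, 0.1212], np.int64(307), np.int64(309))]
rim 111 [ 0.4432 -0.2724  0.0981] [ 0.5109 -0.2006  0.1103] [0.1045 0.1076 0.1096]
```

View pics/d6.png

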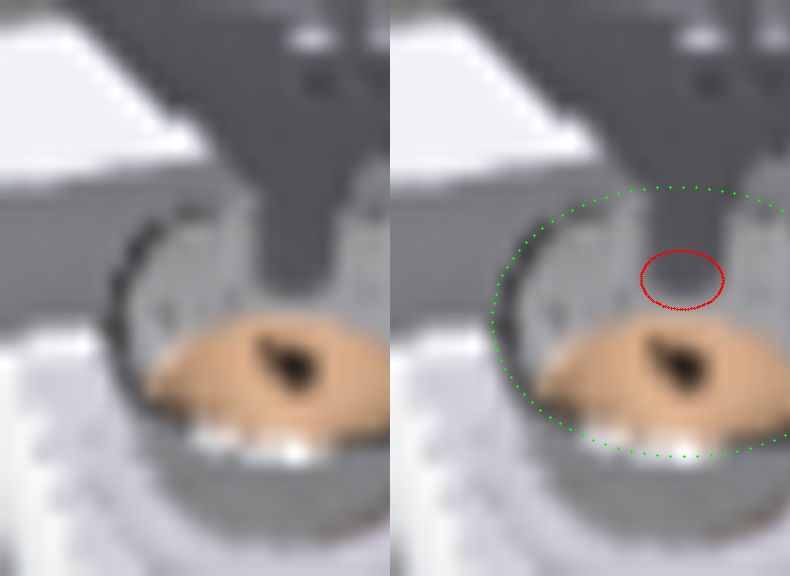

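View pics/d7.png

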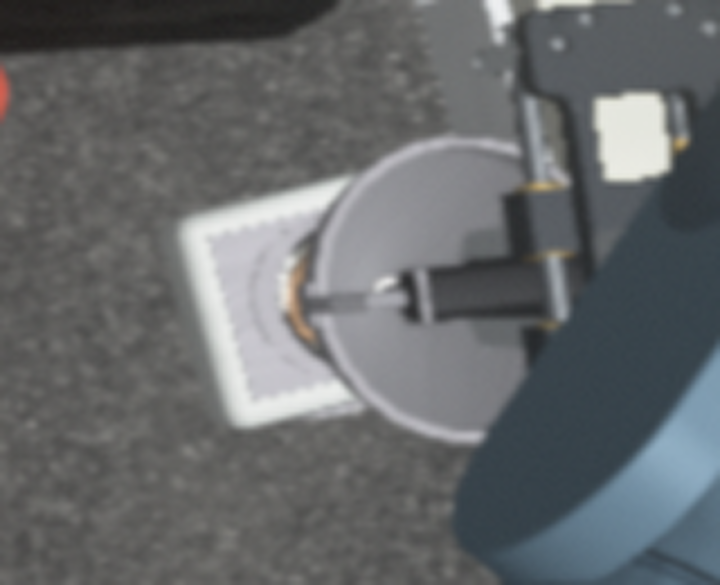

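Run:
```python
from h import *
o=readout.get_obs();print(o['clock'],o['ee_pos'],o['opening'],o['ft_force'],abs(o['dq']).max())
ticket.job_done()
```

```text
24.0 [ 0.476423   -0.23812402  0.22989459] 0.019577260476216315 [-0.47445042  0.84885512 -3.26324874] 0.0014052285339948784
the job is handed in; nothing more can be done
```

The job is handed in at 24.0 s. The case stands upright on the scale's pan, and the gripper holds the funnel upright and still above it.

- **Case:** I released it on the pan within about 1 mm of the pan's centre, by both cameras.
- **First grasp missed:** the fingertips are about 30 mm shorter than the stated TCP implies, so the jaws first closed above the case without touching it. I went lower and then gripped it at 66 mm.
- **Funnel:** I lifted it straight out by the bar and carried it with its nozzle tip about 17 cm above the worktop, clear of the bottle, jar and jug. Those still stood at their original places in the last overall picture, taken with the funnel already over the scale.
- **Height over the rim:** from the arm's position the nozzle tip is at 118 mm and the rim at 108 mm, a gap of about 10 mm. Camera depth on the nozzle gives about 11 mm. The funnel's mouth in the side camera gives 6 mm raw, or about 8.5 mm after correcting for the low reading it also gave at a known height.
- **Centring:** the nozzle itself measured about 1 mm to one side of the case in y, while the mouth's centre measured about 1 mm to the other, so I left it.
- **Tilt and motion:** tilt is under 1° and joint speeds were near zero. The only vertical force on the tool was the funnel's weight, about 3.3 N.

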